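Hang the lift-off door back on the nail-tool cabinet

TASK

The lift-off door of the small nail-tool cabinet is leaning in its wooden stand. Take it out and, with the door standing open, lower it gently so that both hinge sockets drop fully home on the cabinet's two pintles at once; then swing it fully shut and let go. Do not force or slam the door against the cabinet, and leave the bottle, the jar and the tip box where they are.

Things in the scene. Friction and masses are not known exactly. Their poses are not given: they have to be found in the camera images.
- door: Loose aluminium door, 0.28 to 0.46 kg. Origin on the hinge axis at the lower socket's underside; z up the hinge axis, x out of the front face, y from hinge to free edge. Panel: x -5 to 5, y 28 to 148, z -12 to 143 mm; plain top edge, free to pinch. Pull bar on the front at y 130, z 20 to 75, 30 mm off the panel's middle. At the start it leans 0.5 rad from vertical, top towards the robot, front face up.
- stand: Fixed wooden easel, base 140 x 110 x 10 mm; origin at the centre of its underside, z up. Its back plate, 90 mm wide, leans 0.5 rad, top towards its -x (robot) side, and backs only the lower 75 mm of the door. The door's foot sits in a groove 18 mm wide with an 8 mm lip: draw it out up along its slope. Door's middle within 12 mm of the stand's.
- cabinet: Fixed white cabinet, 130 (x) x 130 (y) x 200 mm high; origin at the centre of its underside, z up; open front faces its -x. Two pintles one above the other at its left front corner, axis at x -73, y 90 mm. Roof overhangs the front by 11 mm, 8 mm above the hung door: the door goes on only while open. Shut, door x points along cabinet -x; seen from above it opens clockwise.
- pintle_low (a point): Foot of the lower pintle: the bracket's top, where the lower socket comes to rest, 40 mm above the table. Pintle: upright steel pin 9 mm in diameter, 20 mm tall, the upper 7 mm tapering to 3 mm.
- pintle_up (a point): Foot of the upper pintle, the same size, 95 mm straight above the lower one (135 mm above the table). It stands in the way of the lower socket from above: bring the door in from the side with its sockets just over the pintle tips, then lower it.
- socket_low (a point): Centre of the lower socket's underside (the door's origin). Sockets: steel tubes, 21 mm outside, 12.5 mm bore open right through, 22 mm tall, held by straps; their axis lies 28 mm off the panel's hinge edge.
- socket_up (a point): Centre of the upper socket's underside, 95 mm up the door's z axis from the lower one.
- door_edge (a point): Point on the door's free edge, at y 148, z 60 mm of the door. The hung door turns with slight friction, stays where it is left, has no catch and may sag by 2.5 degrees.
- strike (a point): Where door_edge lies in plan when the door is shut: cabinet x -73, y -58 mm. The shut panel stands 3 mm before the cabinet's front edges, which stop it.
- remover: Bystander: upright white bottle, 42 mm across, 115 mm tall; origin at the centre of its underside.
- gel_jar: Bystander: jar with a white lid, 60 mm across, 50 mm tall; origin at the centre of its underside.
- tip_box: Bystander: open clear tray with partitions, 100 x 180 x 30 mm; origin at the centre of its underside.
Things that resemble listed ones, but are neither listed nor needed, are in the scene too. What is meant by the cabinet is not green, and is the larger of those in its own colour.

How it is judged:
On the way, in this order (a step that is already met when the one before it is completed fails the run):
1. the door hangs upright with both sockets fully down on their pintles, and stands open (horizontal distance between socket_low and pintle_low below 0.005 m and z of socket_low in the frame of pintle_low between -0.005 and 0.005 m and horizontal distance between socket_up and pintle_up below 0.005 m and z of socket_up in the frame of pintle_up between -0.005 and 0.005 m and angle between door's own z axis and vertical below 0.09 rad and horizontal distance between door_edge and strike above 0.03 m), for 0.2 s.
2. the hung door is swung shut (horizontal distance between socket_low and pintle_low below 0.005 m and z of socket_low in the frame of pintle_low between -0.005 and 0.005 m and horizontal distance between socket_up and pintle_up below 0.005 m and z of socket_up in the frame of pintle_up between -0.005 and 0.005 m and angle between door's own z axis and vertical below 0.09 rad and horizontal distance between door_edge and strike below 0.014 m and angle between the x axis of door and the x axis of cabinet, either way round below 0.1 rad), for 0.2 s.
At the end, for the whole second after the job is handed in: Both sockets are on their pintles (within 5 mm in plan and in height), the door is upright (within 0.09 rad), shut (free edge within 14 mm of its shut place and within 0.1 rad) and at rest (all of step 2 and linear speed of door below 0.03 m/s and angular speed of door below 0.15 rad/s); the robot touches nothing.
It fails at once if the door is forced or slammed against the cabinet (over 60 N) (contact force between door and cabinet above 60 N).
It fails at once if the bottle is moved by more than 30 mm or tipped (distance of remover from where it was at the start of the episode above 0.03 m or angle between remover's own z axis and vertical above 0.3 rad).
It fails at once if the gel jar is moved by more than 30 mm or tipped (distance of gel_jar from where it was at the start of the episode above 0.03 m or angle between gel_jar's own z axis and vertical above 0.3 rad).
It fails at once if the tip box is moved by more than 30 mm or tipped (distance of tip_box from where it was at the start of the episode above 0.03 m or angle between tip_box's own z axis and vertical above 0.3 rad).
It also fails if it takes over 72 s, if anything falls off the work surface, if the arm or the gripper's body presses on something with over 40 N, if the wrist force passes 120 N, or if a joint passes its speed limit or range.

ROBOT

A 6-joint arm with a two-finger parallel gripper is mounted at the origin on the work surface. World frame = base frame: x ahead of the robot, y to its left, z up, the work surface at z = 0. Lengths are in m, angles in rad, forces in N, time in s.
With the tool pointing down it reaches from about 0.375 to 0.925 m from the base axis. Payload 5.7 kg.
Tool frame: the origin (TCP) lies midway between the tips of the shut fingers; the grasp point (between the pads) lies ctrl.tcp_to_grasp behind it (ctrl.tcp_to_grasp is the distance from the TCP to the grasp point, in m); z points along the fingers, y is the line along which they close (so a half turn about z gives the same grasp; the last joint's range is limited). The gripper opens to 88 mm and grips with 3 to 60 N. Pads are 20 mm wide; open, the fingers measure 115 mm over their backs; the gripper's body (75 mm by 178 mm) begins 61 mm behind the grasp point.
Start: joints at [1.093, 0.359, 1.51, -0, 1.272, -0.115], TCP at [0.213, 0.561, 0.223] pointing down, gripper open.
Joint ranges: [-2.97, 2.97], [-1.01, 2.36], [0.21, 2.38], [-0.96, 4.11], [0.2, 2.71], [-2.98, 2.98]. Speed limits (rad/s): [2.39, 2.39, 3.14, 3.14, 3.14, 3.14].

INTERFACE

Orientations are given as a unit quaternion [x, y, z, w].
In Python, from bench import ctrl gives the robot as it stands. The module is installed in compiled form; this text tells all that it offers.
- The arm moves only by the tool send_rows, never from a script. Its argument "plan" is a list of rows, each an object with "dp": the shift along the world's x, y, z in mm, a list of three; "yaw": the turn about the world's z in rad; "grip": the closure, from -1 (fully open) to 1 (shut). In form: [{"dp": [dx, dy, dz], "yaw": yaw, "grip": grip}, ...]. A call has 1 to 12 rows; each row shifts and turns the commanded pose from where the row before left it; what a row does not reach is not made up. A row lasts 1/12 s, in which the tool goes at most 41.7 mm and 7.16 degrees, less where a joint would pass 70% of its speed; a pose out of reach is approached as far as the arm can. A call is refused whole if a number of a shift passes 41.7 or a number of a turn 0.125, either way. A call with a gripper value outside its range is refused whole. The fingers move at their own pace and stop on an object; "squeeze" is the grip in N (left out, the last holds). Time passes only in rows, so rows that do not move let the fingers close. It gives the time, the measured TCP pose, the force, the opening and the grip force at its end, in the units of the state.
- ctrl.sense(): the state, without advancing time (a new reading comes with each control period).
- ctrl.capture(name): name is "scene" or "side" or "wrist"; returns (picture, depth): 400x640x3 uint8, red, green, blue; 400x640 float32, m along the optical axis (not along the pixel's ray), 0 where there is no reading.
- ctrl.calibration(name): a dict with "camera_matrix" (3x3 intrinsics, pixels), "dist" ([k1, k2, p1, p2, k3] as OpenCV has them; the pictures are not rectified), "R" (3x3) and "t" (3): a world point X has camera coordinates R X + t. Camera axes: x right, y down, z forward; pixel columns grow to the right and rows downward; lengths in m; the calibration is good to about 2 mm. A picture is of the moment at which its call begins: read the wrist's pose just before it. calibration takes no time and is no camera call; for the wrist camera it gives the pose at the moment of the call.
- ctrl.sign_off(): hands the job in; it is judged then, once.
Trained networks look in the newest picture that a camera, given by its name, has taken for a name from the list of things; names that differ only in an ending like _2 or _b are one class to them, and where a whole thing is asked for, a point or a joint stands for the part that bears it (a point fixed in the world has none). Each returns a list of dicts, best first, with "p" (0 to 1); they miss things now and then, are a little off and sometimes report something else, mostly with a low value. They report only what shows in the picture. A call takes as long as a camera call. They do not tell look-alikes from the thing itself.
- ctrl.silhouettes(camera, query): "region" (400x640 bool, what is visible of it) and "bbox" ([left, top, width, height] in pixels, round what is visible of it).
- ctrl.mark_of(camera, query): "point" ([column, row] in pixels: a listed point, or the origin of a listed thing).
The state is a dict: "time_s": time; "q": joint angles; "joint_velocities": joint speeds; "joint_torque": joint torques, N m; "ee_pos": TCP position; "tcp_rot": TCP orientation; "ft_force": force on the tool from outside, world axes, zero at the start; "wrist_torque": the same for the moment, N m; "grip_width": finger opening in m; "finger_force": force on a finger pad.
Only numpy, scipy, OpenCV 4.12 (cv2) and the standard library are available. Lean on these libraries where they do the work, as an engineer would, in place of code of your own. Each camera call takes 0.05 s, during which the arm holds its last target. There are 200 camera calls.

## Working session

There is one attempt and no reset: what is moved stays moved. The work goes in short steps, Python scripts to look and compute and a tool call to move; the robot and the scene stay as the last step left them, time stands still between calls to the robot, and variables do not carry over. Pictures are saved under pics/ and viewed, at most 10 in all, crops included, and the job is handed in when it is done.

Besides the shell and the picture viewer there is one more tool, called after "Request:" as name(argument=value, ...) on one line, values as JSON. send_rows: Moves the arm, as the interface text tells. Its arguments: {"type":"object","properties":{"plan":{"type":"array","items":{"type":"object","properties":{"dp":{"type":"array","items":{"type":"number"}},"yaw":{"type":"number"},"grip":{"type":"number"}}}},"squeeze":{"type":"number"}},"required":["plan"]}

```bash
mkdir -p pics
cat > h.py <<'E'
import numpy as np, cv2
from bench import ctrl
def cap(n):
    cal=ctrl.calibration(n); im,d=ctrl.capture(n); return im,d,cal
def world(cal,d,uv,z=None):
    uv=np.asarray(uv,float).reshape(-1,2)
    K=np.array(cal["camera_matrix"]);n=cv2.undistortPoints(uv.reshape(-1,1,2),K,np.array(cal["dist"])).reshape(-1,2)
    r=np.c_[n,np.ones(len(n))];R=np.array(cal["R"]);t=np.array(cal["t"])
    if z is None:
        i=uv.round().astype(int);zz=d[i[:,1].clip(0,399),i[:,0].clip(0,639)]
        return (r*zz[:,None]-t)@R
    c=-R.T@t;w=r@R
    return c+w*((z-c[2])/w[:,2])[:,None]
def proj(cal,X):
    return cv2.projectPoints(np.asarray(X,float).reshape(-1,3),cv2.Rodrigues(np.array(cal["R"]))[0],np.array(cal["t"]),np.array(cal["camera_matrix"]),np.array(cal["dist"]))[0].reshape(-1,2)
def save(n,im): cv2.imwrite("pics/"+n+".png",im[:,:,::-1])
E
cat > a.py <<'E'
from h import *
s=ctrl.sense();print(s,ctrl.tcp_to_grasp)
for n in ("scene","side"):
    im,d,cal=cap(n);save(n,im);print(n,"cam",-np.array(cal["R"]).T@cal["t"],d.max())
    np.savez(n,im=im,d=d)
    for q in ("door","stand","cabinet","remover","gel_jar","tip_box"):
        for r in ctrl.silhouettes(n,q)[:3]:
            print(q,round(r["p"],2),r["bbox"],end=" ")
            m=r["region"]&(d>0);v,u=np.nonzero(m)
            if len(u):P=world(cal,d,np.c_[u,v]);print(np.median(P,0).round(3),P.min(0).round(3),P.max(0).round(3))
    for q in ("pintle_low","pintle_up","socket_low","socket_up","door_edge","stand","cabinet","door"):
        for r in ctrl.mark_of(n,q)[:3]:
            print(q,round(r["p"],2),np.round(r["point"],1),world(cal,d,r["point"]).round(3))
E
python3 a.py
```

```text
{'time_s': 0.0, 'q': array([ 1.09284596e+00,  3.59512523e-01,  1.51141321e+00, -3.79102579e-07,
        1.27250822e+00, -1.15132787e-01]), 'joint_velocities': array([-2.29642583e-04, -1.15480510e-04, -1.46723914e-03,  2.63303211e-05,
       -1.40342017e-03,  2.64743031e-04]), 'joint_torque': array([ 2.90382108e-03, -5.15360963e+01, -2.70737457e+01,  6.77997619e-02,
        3.48233012e-02, -1.91448194e-04]), 'ee_pos': array([0.21265373, 0.560317  , 0.22181244]), 'tcp_rot': array([ 1.80415294e-01,  9.83590095e-01, -8.80518119e-04, -2.68853734e-04]), 'ft_force': array([0.64592194, 0.11162867, 0.31722343]), 'wrist_torque': array([ 0.02559723,  0.01837832, -0.0431922 ]), 'finger_force': 0.0, 'grip_width': 0.08773531967553863} 0.0187
scene cam [ 1.27635472 -0.60415079  0.93780433] 2.9017978
door 0.59 [235.1, 238.6, 79.6, 83.8] [ 0.657 -0.253  0.104] [ 0.473 -0.345 -0.004] [ 0.715 -0.177  0.167]
stand 0.69 [383.8, 147.9, 76.3, 102.4] [0.679 0.169 0.145] [ 0.379  0.134 -0.005] [0.721 0.512 0.204]
stand 0.6 [251.7, 289.9, 66.2, 47.3] [ 0.709 -0.26   0.01 ] [ 0.583 -0.31  -0.003] [ 0.738 -0.18
[... 2128 characters left out ...]
 -0.004] [0.849 0.038 0.035]
pintle_low 0.72 [304.4 219.3] [[0.474 0.039 0.031]]
pintle_low 0.55 [250.9 150. ] [[0.583 0.303 0.041]]
pintle_low 0.19 [444.8 224.6] [[ 0.685 -0.338 -0.002]]
pintle_up 0.88 [304.2 211.9] [[0.472 0.035 0.114]]
pintle_up 0.62 [116.9 244.5] [[0.143 0.376 0.201]]
socket_low 0.85 [445.7 224.1] [[ 0.687 -0.34  -0.001]]
socket_up 0.97 [446.7 228. ] [[ 0.656 -0.339  0.052]]
door_edge 0.59 [401.4 197.2] [[ 0.697 -0.182  0.   ]]
stand 0.9 [411.1 219.2] [[ 0.633 -0.237  0.037]]
cabinet 0.76 [288.1 157.9] [[0.579 0.15  0.147]]
cabinet 0.76 [173.1 255. ] [[0.193 0.241 0.194]]
cabinet 0.71 [329.8 217.7] [[ 0.483 -0.041  0.154]]
door 0.56 [446.5 227.9] [[ 0.657 -0.338  0.05 ]]
```

Run:
```python
import cv2
a=cv2.imread("pics/scene.png")[50:350,200:500];b=cv2.imread("pics/side.png")[80:320,80:480]
cv2.imwrite("pics/s1.png",cv2.resize(a,None,fx=2,fy=2,interpolation=3));cv2.imwrite("pics/s2.png",cv2.resize(b,None,fx=2,fy=2,interpolation=3))
```

```text
(no output)
```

View pics/s1.png

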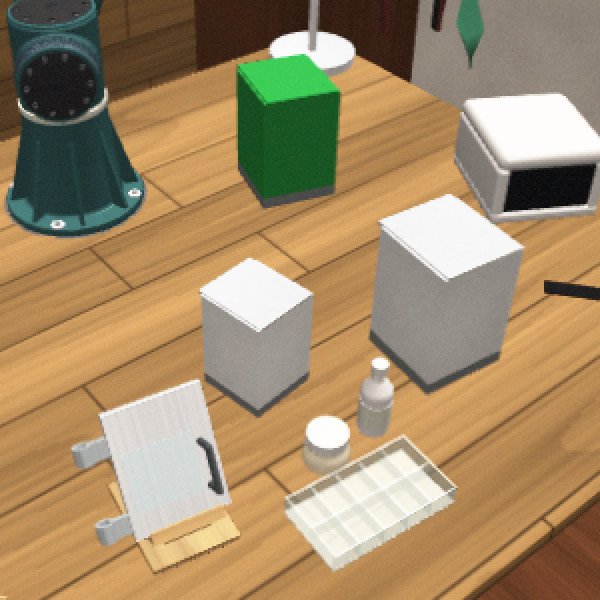

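View pics/s2.png

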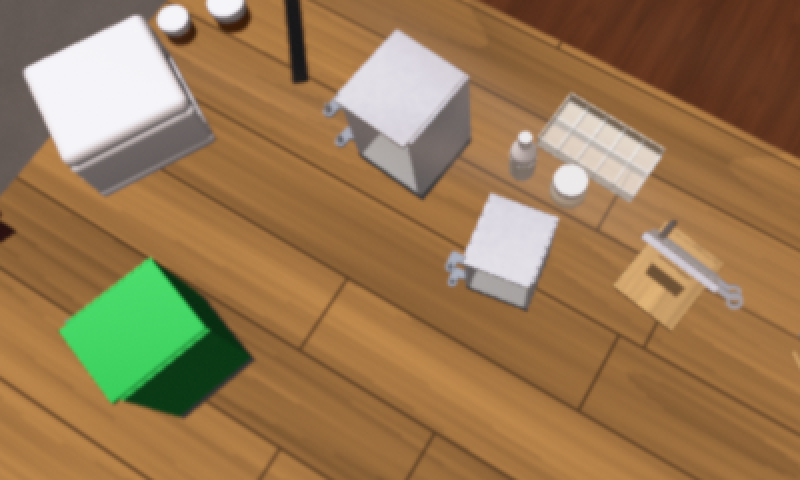

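The scene view has three cabinets: a green one (scene px ~344,120), a small white one (~328,220) and a large white one (~424,195). The one meant is the large white cabinet, since it isn't green and is the larger of the two white ones; in the side view it sits at ~(278,142). I'll confirm that with a crop while fitting the geometry.

```bash
cat > b.py <<'E'
from h import *
for n in ("side","scene"):
    z=np.load(n+".npz");d=z["d"];cal=ctrl.calibration(n)
    v,u=np.mgrid[0:400,0:640];P=world(cal,d,np.c_[u.ravel(),v.ravel()]);ok=d.ravel()>0
    def rect(c,r,zl,zh):
        m=ok&(np.hypot(P[:,0]-c[0],P[:,1]-c[1])<r)&(P[:,2]>zl)&(P[:,2]<zh)
        R=cv2.minAreaRect((P[m][:,:2]*1000).astype(np.float32));return np.median(P[m][:,2]).round(4),R,cv2.boxPoints(R).round(0).tolist()
    print(n,"big",rect((.63,.2),.13,.185,.22)); print("small",rect((.52,-.02),.1,.145,.17))
    # door plane
    m=ok&(np.abs(P[:,1]+.255)<.06)&(P[:,0]>.55)&(P[:,0]<.75)&(P[:,2]>.06)
    Q=P[m];
    for _ in range(6):
        c=np.median(Q,0);nn=np.linalg.svd(Q-Q.mean(0),full_matrices=False)[2][2];nn*=np.sign(nn[2]);e=(Q-Q.mean(0))@nn;Q=Q[abs(e)<max(.004,2*e.std()*.8)] 
    print("plane n",nn.round(3),"c",Q.mean(0).round(4),len(Q),"lean",np.arccos(np.hypot(nn[0],nn[1])),"az",np.arctan2(nn[1],nn[0]))
    D=ok&(np.abs((P-Q.mean(0))@nn)<.006)&(P[:,2]>.025)&(np.hypot(P[:,0]-.65,P[:,1]+.26)<.13)
    h=np.array([nn[0],nn[1],0]);h/=np.linalg.norm(h);y=np.array([-h[1],h[0],0]);zz=np.cross(nn,y)
    if True:
        p=(P[D]);B=np.c_[p@y,p@zz]; print("y range",np.percentile(B[:,0],[0,1,5,50,95,99,100]).round(3),"z",np.percentile(B[:,1],[0,1,50,99,100]).round(3),"y",y.round(3),"zz",zz.round(3))
        t=p[B[:,1]>np.percentile(B[:,1],99)-.006];print("top edge pts",t.mean(0).round(4),"yrange",np.percentile(t@y,[2,98]).round(3),"maxz",t[:,2].max().round(3))
z=np.load("side.npz")["im"];cv2.imwrite("pics/c.png",cv2.resize(z[85:200,225:325,::-1],None,fx=5,fy=5,interpolation=2))
E
python3 b.py
```

```text
side big (np.float64(0.2001), ((637.8895263671875, 208.9737091064453), (133.2435760498047, 142.1673126220703), 83.75061798095703), [[560.0, 150.0], [701.0, 135.0], [716.0, 267.0], [574.0, 283.0]])
small (np.float64(0.1539), ((534.471923828125, -26.359695434570312), (111.18970489501953, 100.62081909179688), 8.490640640258789), [[472.0, 15.0], [487.0, -84.0], [597.0, -68.0], [582.0, 32.0]])
plane n [ 0.843 -0.156  0.515] c [ 0.6348 -0.2512  0.1346] 260 lean 0.5410628823081266 az -0.18308821315042026
y range [-0.219 -0.217 -0.203 -0.131 -0.071 -0.064 -0.061] z [-0.356 -0.353 -0.236 -0.192 -0.191] y [0.182 0.983 0.   ] zz [-0.506  0.094  0.857]
top edge pts [ 0.6175 -0.2378  0.1638] yrange [-0.179 -0.064] maxz 0.168
scene big (np.float64(0.1996), ((641.07080078125, 207.92062377929688), (135.58041381835938, 144.07077026367188), 83.79209899902344), [[562.0, 148.0], [705.0, 133.0], [720.0, 268.0], [577.0, 283.0]])
small (np.float64(0.1532), ((538.0584106445312, -25.829986572265625), (112.47312927246094, 104.69859313964844), 8.296049118041992), [[475.0, 18.0], [490.0, -86.0], [601.0, -70.0], [586.0, 34.0]])
plane n [ 0.858 -0.155  0.489] c [ 0.6492 -0.2523  0.1148] 2343 lean 0.5114191961872598 az -0.17866934295192813
y range [-0.222 -0.218 -0.199 -0.133 -0.07  -0.064 -0.062] z [-0.338 -0.326 -0.246 -0.177 -0.175] y [0.178 0.984 0.   ] zz [-0.482  0.087  0.872]
top edge pts [ 0.6241 -0.2374  0.163 ] yrange [-0.181 -0.066] maxz 0.167
```

View pics/c.png

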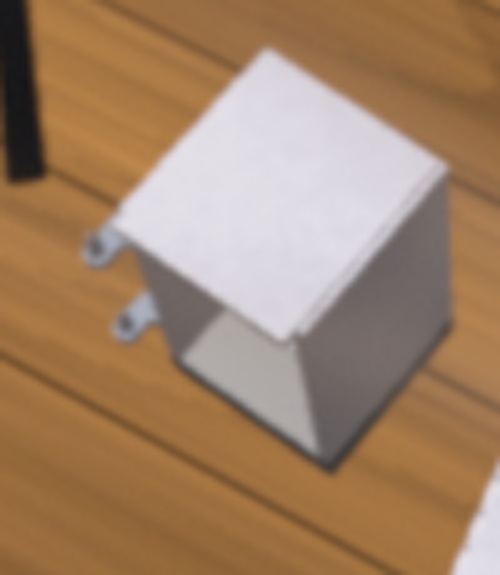

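The crop shows the large white cabinet: its open front faces the robot, and its two pintle brackets are at the left front corner, at side px ≈(244,135) for the upper one and ≈(250,149) for the lower. The roof fit puts the cabinet yaw at −0.109 rad and the pintle axis at ≈(0.582, 0.305), and the network mark gives (0.583, 0.303). The door's top-edge middle is at ≈(0.618, −0.237, 0.164), with a lean of about 0.51 and azimuth −0.18. Next I'll move above the door.

Request:
send_rows(plan=[{"dp": [17, -33, 10], "yaw": -0.058, "grip": -1}, {"dp": [17, -33, 10], "yaw": -0.058, "grip": -1}, {"dp": [17, -33, 10], "yaw": -0.058, "grip": -1}, {"dp": [17, -33, 10], "yaw": -0.058, "grip": -1}, {"dp": [17, -33, 10], "yaw": -0.058, "grip": -1}, {"dp": [17, -33, 10], "yaw": -0.058, "grip": -1}, {"dp": [17, -33, 10], "yaw": -0.058, "grip": -1}, {"dp": [17, -33, 10], "yaw": -0.058, "grip": -1}, {"dp": [17, -33, 0], "yaw": -0.058, "grip": -1}, {"dp": [17, -33, 0], "yaw": -0.058, "grip": -1}, {"dp": [17, -33, 0], "yaw": -0.058, "grip": -1}, {"dp": [17, -33, 0], "yaw": -0.058, "grip": -1}])

```text
time_s: 2.5
ee_pos: [0.4174, 0.1632, 0.303]
tcp_rot: [0.506, 0.862, 0.0, 0.0]
ft_force: [0.6, 0.1, -0.1]
grip_width: 0.088
finger_force: 0.0
```

Request:
send_rows(plan=[{"dp": [17, -33, 0], "yaw": -0.058, "grip": -1}, {"dp": [17, -33, 0], "yaw": -0.058, "grip": -1}, {"dp": [17, -33, 0], "yaw": -0.058, "grip": -1}, {"dp": [17, -33, 0], "yaw": -0.058, "grip": -1}, {"dp": [17, -33, 0], "yaw": -0.058, "grip": -1}, {"dp": [17, -33, 0], "yaw": -0.058, "grip": -1}, {"dp": [17, -33, 0], "yaw": -0.058, "grip": -1}, {"dp": [17, -33, 0], "yaw": -0.058, "grip": -1}, {"dp": [17, -33, 0], "yaw": -0.058, "grip": -1}, {"dp": [17, -33, 0], "yaw": -0.058, "grip": -1}, {"dp": [0, 0, 0], "yaw": -0.058, "grip": -1}, {"dp": [0, 0, 0], "yaw": 0, "grip": -1}])

```text
time_s: 3.5
ee_pos: [0.5875, -0.1671, 0.302]
tcp_rot: [0.752, 0.659, -0.0, -0.0]
ft_force: [-0.3, 0.6, -0.2]
grip_width: 0.0879
finger_force: 0.0
```

```bash
cat >> h.py <<'E'
def st():
    s=ctrl.sense();x,y,z,w=s["tcp_rot"];ty=np.array([2*(x*y-z*w),1-2*(x*x+z*z)])
    print("t",round(s["time_s"],2),"tcp",s["ee_pos"].round(4),"tooly_az",round(float(np.arctan2(ty[1],ty[0])),4),"q",s["q"].round(2),"F",s["ft_force"].round(2),"M",s["wrist_torque"].round(3),"w",round(s["grip_width"],4),"ff",round(float(s["finger_force"]),1))
    return s
E
python3 - <<'E'
from h import *
st();im,d,cal=cap("wrist");save("w1",im);np.savez("w1",im=im,d=d);print("cam",(-np.array(cal["R"]).T@cal["t"]).round(3),np.array(cal["R"]).round(2).tolist())
for q in ("socket_low","socket_up","door_edge"):
    for r in ctrl.mark_of("wrist",q)[:2]: print(q,round(r["p"],2),np.round(r["point"],1),world(cal,d,r["point"]).round(3))
v,u=np.mgrid[0:400,0:640];P=world(cal,d,np.c_[u.ravel(),v.ravel()]);ok=d.ravel()>0
m=ok&(np.hypot(P[:,0]-.622,P[:,1]+.237)<.1)&(P[:,2]>.14)&(P[:,2]<.175)
if m.sum():
    Q=P[m];R=cv2.minAreaRect((Q[:,:2]*1000).astype(np.float32));print(m.sum(),R,cv2.boxPoints(R).round(1).tolist(),np.percentile(Q[:,2],[90,99,100]))
    t=Q[Q[:,2]>.158];R=cv2.minAreaRect((t[:,:2]*1000).astype(np.float32));print(R,cv2.boxPoints(R).round(1).tolist())
E
```

```text
t 3.5 tcp [ 0.5875 -0.1671  0.302 ] tooly_az -0.1307 q [-0.39  0.32  1.38 -0.    1.45 -0.26] F [-0.29  0.56 -0.21] M [-0.043  0.086 -0.046] w 0.0879 ff 0.0
cam [ 0.597 -0.093  0.465] [[0.99, -0.13, -0.0], [-0.13, -0.95, 0.27], [-0.04, -0.27, -0.96]]
socket_low 0.87 [398.2 278.9] [[ 0.666 -0.329  0.06 ]]
socket_up 0.8 [376.1 309.4] [[ 0.603 -0.14   0.397]]
door_edge 0.91 [395.4 175.1] [[ 0.681 -0.198  0.012]]
2210 ((624.3532104492188, -244.13462829589844), (132.33934020996094, 23.488723754882812), 80.07695770263672) [[601.4000244140625, -307.29998779296875], [624.5, -311.29998779296875], [647.2999877929688, -181.0], [624.2000122070312, -176.89999389648438]] [0.16605967 0.16714376 0.16787891]
((620.6492919921875, -236.83053588867188), (118.9185562133789, 13.623152732849121), 80.36402893066406) [[604.0, -294.29998779296875], [617.4000244140625, -296.6000061035156], [637.2999877929688, -179.39999389648438], [623.9000244140625, -177.10000610351562]]
```

Request:
send_rows(plan=[{"dp": [12, -26, 0], "yaw": -0.041, "grip": -1}, {"dp": [12, -26, 0], "yaw": 0, "grip": -1}, {"dp": [12.5, -25, 0], "yaw": 0, "grip": -1}, {"dp": [0, 0, -25], "yaw": 0, "grip": -1}, {"dp": [0, 0, -30], "yaw": 0, "grip": -1}, {"dp": [0, 0, -30], "yaw": 0, "grip": -1}, {"dp": [0, 0, -30], "yaw": 0, "grip": -1}, {"dp": [0, 0, -25], "yaw": 0, "grip": -1}, {"dp": [0, 0, -15], "yaw": 0, "grip": -1}, {"dp": [0, 0, -9], "yaw": 0, "grip": -1}, {"dp": [0, 0, 0], "yaw": 0, "grip": -1}])

```text
time_s: 4.62
ee_pos: [0.6221, -0.2404, 0.1368]
tcp_rot: [0.763, 0.646, -0.001, -0.002]
ft_force: [-0.4, 1.2, -0.2]
grip_width: 0.0876
finger_force: 0.0
```

Request:
send_rows(plan=[{"dp": [0, 0, 0], "yaw": 0, "grip": 1}, {"dp": [0, 0, 0], "yaw": 0, "grip": 1}, {"dp": [0, 0, 0], "yaw": 0, "grip": 1}, {"dp": [0, 0, 0], "yaw": 0, "grip": 1}, {"dp": [0, 0, 0], "yaw": 0, "grip": 1}, {"dp": [0, 0, 0], "yaw": 0, "grip": 1}, {"dp": [0, 0, 0], "yaw": 0, "grip": 1}, {"dp": [0, 0, 0], "yaw": 0, "grip": 1}], squeeze=12)

```text
time_s: 5.28
ee_pos: [0.6234, -0.2421, 0.1387]
tcp_rot: [0.764, 0.646, 0.0, 0.0]
ft_force: [-1.2, 0.1, -0.4]
grip_width: 0.0378
finger_force: 0.0
```

Request:
send_rows(plan=[{"dp": [0, 0, 0], "yaw": 0, "grip": 1}, {"dp": [0, 0, 0], "yaw": 0, "grip": 1}, {"dp": [0, 0, 0], "yaw": 0, "grip": 1}, {"dp": [0, 0, 0], "yaw": 0, "grip": 1}, {"dp": [0, 0, 0], "yaw": 0, "grip": 1}, {"dp": [0, 0, 0], "yaw": 0, "grip": 1}])

```text
time_s: 5.78
ee_pos: [0.6241, -0.2423, 0.1389]
tcp_rot: [0.764, 0.646, 0.0, 0.001]
ft_force: [2.2, 0.2, 1.4]
grip_width: 0.0224
finger_force: 10.9
```

Request:
send_rows(plan=[{"dp": [0, 0, 0], "yaw": 0, "grip": 1}, {"dp": [-2.4, 0.4, 4.4], "yaw": 0, "grip": 1}, {"dp": [-2.4, 0.4, 4.4], "yaw": 0, "grip": 1}, {"dp": [-2.4, 0.4, 4.4], "yaw": 0, "grip": 1}, {"dp": [-2.4, 0.4, 4.4], "yaw": 0, "grip": 1}, {"dp": [-2.4, 0.4, 4.4], "yaw": 0, "grip": 1}, {"dp": [-2.4, 0.4, 4.4], "yaw": 0, "grip": 1}], squeeze=15)

```text
time_s: 6.37
ee_pos: [0.6102, -0.24, 0.1651]
tcp_rot: [0.764, 0.646, 0.001, 0.001]
ft_force: [5.1, -1.5, -3.8]
grip_width: 0.0221
finger_force: 13.6
```

```bash
cat > c.py <<'E'
from h import *
import sys
st();a,_,_=cap("scene");b,_,_=cap("side")
x=cv2.resize(a[200:340,210:350],(560,560),interpolation=2);y=cv2.resize(b[160:270,350:460],(230,230),interpolation=2)
o=np.zeros((560,800,3),np.uint8);o[:,:560]=x;o[:230,565:795]=y;save(sys.argv[1],o)
E
python3 c.py p1
```

```text
t 6.37 tcp [ 0.6102 -0.24    0.1651] tooly_az -0.167 q [-0.48  0.49  1.45  0.    1.2  -0.31] F [ 5.08 -1.48 -3.84] M [-0.248 -1.15  -0.032] w 0.0221 ff 13.6
```

View pics/p1.png

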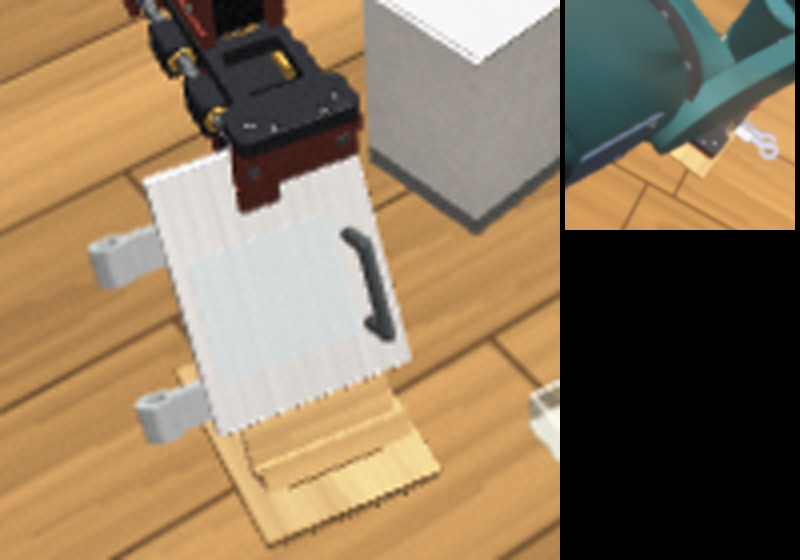

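The door is held by its top edge, at composite px ~(250,190). Its foot is clear of the groove, and it is sliding up the back plate without twisting. I'll keep pulling along the slope.

Request:
send_rows(plan=[{"dp": [-3.3, 0.6, 6.2], "yaw": 0, "grip": 1}, {"dp": [-3.3, 0.6, 6.2], "yaw": 0, "grip": 1}, {"dp": [-3.3, 0.6, 6.2], "yaw": 0, "grip": 1}, {"dp": [-3.3, 0.6, 6.2], "yaw": 0, "grip": 1}, {"dp": [-3.3, 0.6, 6.2], "yaw": 0, "grip": 1}, {"dp": [-3.3, 0.6, 6.2], "yaw": 0, "grip": 1}, {"dp": [-3.3, 0.6, 6.2], "yaw": 0, "grip": 1}, {"dp": [-3.3, 0.6, 6.2], "yaw": 0, "grip": 1}, {"dp": [-3.3, 0.6, 6.2], "yaw": 0, "grip": 1}, {"dp": [-3.3, 0.6, 6.2], "yaw": 0, "grip": 1}])

```text
time_s: 7.3
ee_pos: [0.5746, -0.2334, 0.2276]
tcp_rot: [0.764, 0.646, -0.001, -0.001]
ft_force: [-0.3, -0.1, -0.4]
grip_width: 0.0003
finger_force: 0.0
```

Request:
send_rows(plan=[{"dp": [-1, 0, 8], "yaw": 0, "grip": 1}, {"dp": [-1, 0, 8], "yaw": 0, "grip": 1}, {"dp": [-1, 0, 8], "yaw": 0, "grip": 1}, {"dp": [-1, 0, 8], "yaw": 0, "grip": 1}, {"dp": [0, 0, 8], "yaw": 0, "grip": 1}, {"dp": [0, 0, 8], "yaw": 0, "grip": 1}, {"dp": [0, 0, 8], "yaw": 0, "grip": 1}, {"dp": [0, 0, 0], "yaw": 0, "grip": 1}], squeeze=20)

```text
time_s: 7.97
ee_pos: [0.573, -0.2342, 0.2851]
tcp_rot: [0.764, 0.646, 0.001, 0.001]
ft_force: [0.6, -0.3, -0.2]
grip_width: 0.0003
finger_force: 0.0
```

Request:
send_rows(plan=[{"dp": [0, 0, 0], "yaw": 0, "grip": 1}, {"dp": [0, 0, 0], "yaw": 0, "grip": 1}, {"dp": [0, 0, 0], "yaw": 0, "grip": 1}, {"dp": [0, 0, 0], "yaw": 0, "grip": 1}, {"dp": [0, 0, 0], "yaw": 0, "grip": 1}, {"dp": [0, 0, 0], "yaw": 0, "grip": 1}], squeeze=45)

```text
time_s: 8.47
ee_pos: [0.5719, -0.2336, 0.2827]
tcp_rot: [0.764, 0.646, -0.0, -0.0]
ft_force: [0.4, -0.9, 0.3]
grip_width: 0.0004
finger_force: 0.0
```

The door slipped out of the grip. I'll look at where it ended up.

```bash
python3 c.py p2
```

```text
t 8.47 tcp [ 0.5719 -0.2336  0.2827] tooly_az -0.167 q [-0.5   0.34  1.39 -0.    1.41 -0.33] F [ 0.37 -0.89  0.26] M [-0.138  0.083 -0.025] w 0.0004 ff 0.0
```

View pics/p2.png

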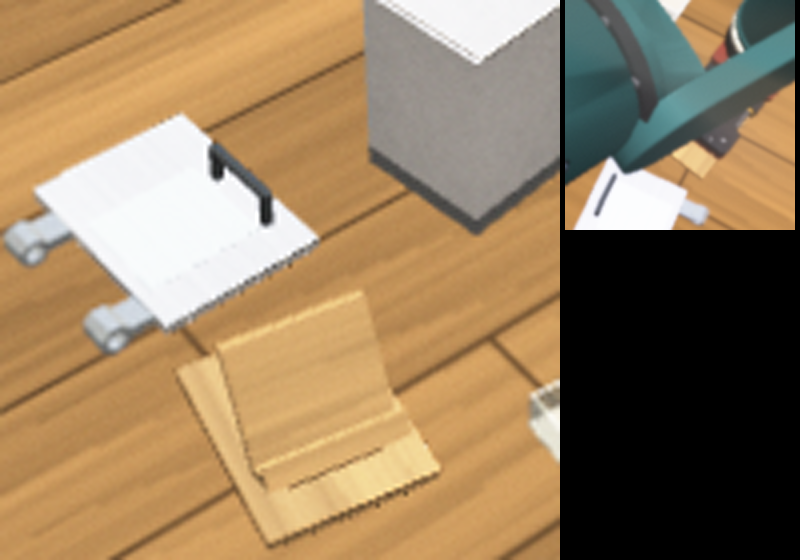

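The door fell back behind the stand. It now lies flat at composite px (35..320, 113..328), front face and pull bar up, with its top towards the robot. To recover it, I'll pinch the pull bar, rotate the door up about its foot against the stand's base edge, and set it back in the stand. Then I'll regrip the top edge with a firmer squeeze. First I need to measure its pose.

```bash
cat > e.py <<'E'
from h import *
st()
for n in ("scene","side"):
    im,d,cal=cap(n);r=ctrl.silhouettes(n,"door")
    v,u=np.mgrid[0:400,0:640];P=world(cal,d,np.c_[u.ravel(),v.ravel()]);ok=d.ravel()>0
    near=ok&(P[:,0]>.35)&(P[:,0]<.7)&(P[:,1]>-.45)&(P[:,1]<-.1)
    b=near&(P[:,2]>.028)&(P[:,2]<.06)
    g=im.reshape(-1,3).astype(int);dark=b&(g.max(1)<95);sm=(g.max(1)-g.min(1)<28)&(g.min(1)>120)
    B=P[dark]
    B=B[(np.abs(B-np.median(B,0))<.06).all(1)] if len(B) else B
    if len(B)>5: 
        l=cv2.fitLine((B[:,:2]*1000).astype(np.float32),cv2.DIST_HUBER,0,.01,.01).ravel();t=(B[:,:2]*1000-l[2:])@l[:2];print(n,"bar",len(B),"dir",l[:2].round(3),"mid",(l[2:]+l[:2]*(t.min()+t.max())/2).round(1),"len",(t.max()-t.min()).round(1),"z",np.percentile(B[:,2],[10,50,90]).round(3))
    for x in r[:2]:
        m=x["region"].ravel()&near&sm&(P[:,2]<.03)&(P[:,2]>.003);Q=P[m];print(n,"door",round(x["p"],2),len(Q))
        if len(Q)<50: continue
        R=cv2.minAreaRect((Q[:,:2]*1000).astype(np.float32));print(R,cv2.boxPoints(R).round(0).tolist())
        A=np.c_[Q[:,:2],np.ones(len(Q))];print("plane",np.linalg.lstsq(A,Q[:,2],rcond=None)[0].round(3),np.median(Q[:,2]).round(4))
    for q in ("socket_low","socket_up","door_edge"):
        for x in ctrl.mark_of(n,q)[:1]: print(q,round(x["p"],2),np.round(x["point"],1),world(cal,d,x["point"],.011).round(3))
    w=near&~sm&(P[:,2]>.006)&(P[:,2]<.013)&(P[:,0]>.56)
    if w.sum()>50: R=cv2.minAreaRect((P[w][:,:2]*1000).astype(np.float32));print("standbase?",cv2.boxPoints(R).round(0).tolist())
E
python3 e.py
```

```text
t 8.57 tcp [ 0.572  -0.2337  0.2828] tooly_az -0.167 q [-0.5   0.34  1.39 -0.    1.41 -0.33] F [-0.09 -0.08  1.  ] M [-0.071  0.052  0.015] w 0.0003 ff 0.0
scene bar 30 dir [0.997 0.078] mid [ 490.  -177.6] len 59.5 z [0.031 0.036 0.04 ]
scene door 0.64 2151
((473.30389404296875, -238.94692993164062), (161.19589233398438, 161.3616943359375), 4.197704792022705) [[387.0, -164.0], [399.0, -325.0], [560.0, -314.0], [548.0, -153.0]]
plane [ 0.004 -0.04   0.001] 0.0118
socket_low 0.79 [238.4 284.8] [[ 0.541 -0.304  0.011]]
socket_up 0.61 [220.  265.6] [[ 0.457 -0.31   0.011]]
door_edge 0.84 [271.3 244.5] [[ 0.474 -0.164  0.011]]
standbase? [[579.0, -287.0], [700.0, -307.0], [718.0, -196.0], [598.0, -176.0]]
side door 0.91 2163
((468.2401428222656, -237.59979248046875), (155.77474975585938, 156.65074157714844), 3.1360716819763184) [[386.0, -164.0], [395.0, -320.0], [550.0, -312.0], [542.0, -155.0]]
plane [ 0.004 -0.043  0.001] 0.0129
socket_low 0.97 [414.5 258.1] [[ 0.54  -0.301  0.011]]
socket_up 0.82 [404.8 287.2] [[ 0.449 -0.314  0.011]]
door_edge 0.69 [359.4 258.1] [[ 0.458 -0.159  0.011]]
standbase? [[502.0, -335.0], [603.0, -419.0], [696.0, -306.0], [596.0, -222.0]]
```

Request:
send_rows(plan=[{"dp": [-9.5, 5, 0], "yaw": -0.1213, "grip": -1}, {"dp": [-9.5, 5, 0], "yaw": -0.1213, "grip": -1}, {"dp": [-9.5, 5, 0], "yaw": -0.1213, "grip": -1}, {"dp": [-9.5, 5, 0], "yaw": -0.1213, "grip": -1}, {"dp": [-9.5, 5, 0], "yaw": -0.1213, "grip": -1}, {"dp": [-9.5, 5, -20], "yaw": -0.1213, "grip": -1}, {"dp": [-9.5, 5, -20], "yaw": -0.1213, "grip": -1}, {"dp": [-9.5, 5, -20], "yaw": -0.1213, "grip": -1}, {"dp": [-9, 5, -20], "yaw": -0.1213, "grip": -1}, {"dp": [-9, 5, -20], "yaw": -0.1213, "grip": -1}, {"dp": [-9, 5, -20], "yaw": -0.1213, "grip": -1}, {"dp": [0, 0, 0], "yaw": 0, "grip": -1}])

```text
time_s: 10.07
ee_pos: [0.4647, -0.1763, 0.1597]
tcp_rot: [0.999, 0.033, -0.004, -0.002]
ft_force: [-1.2, 0.7, -0.3]
grip_width: 0.0772
finger_force: 0.0
```

Run:
```python
from h import *
st();im,d,cal=cap("wrist");save("w2",im)
X=proj(cal,[[.469,-.1785,.036],[.463,-.1785,.036],[.515,-.176,.036],[.488,-.177,.036]]).round(0);print(X)
g=im.copy()
for p in X.astype(int): cv2.circle(g,tuple(map(int,p)),3,(255,0,0),-1)
save("w2",g)
```

```text
t 10.07 tcp [ 0.4647 -0.1763  0.1597] tooly_az -1.5056 q [-0.5   0.29  1.8   0.    1.06  1.  ] F [-1.17  0.67 -0.34] M [-0.011  0.186  0.044] w 0.0772 ff 0.0
[[329. 187.]
 [329. 193.]
 [330. 133.]
 [329. 165.]]
```

View pics/w2.png

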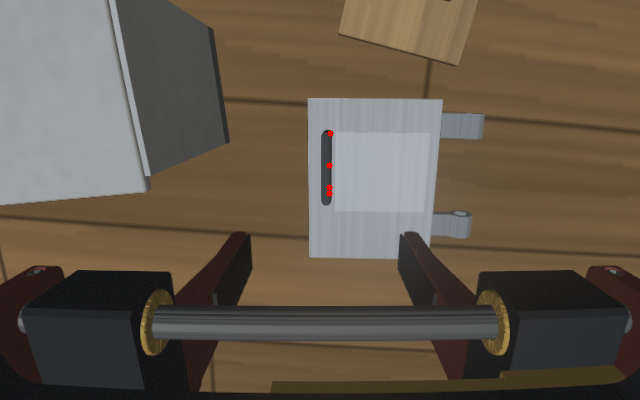

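The wrist view shows the bar at px (326, 129..205), which agrees with the projection. The small cabinet is close on the left, so I'll turn the gripper by 0.2 rad to keep its body clear.

Request:
send_rows(plan=[{"dp": [-3, 1, 0], "yaw": 0.1, "grip": -1}, {"dp": [-3, 1, 0], "yaw": 0.1, "grip": -1}, {"dp": [0, 0, -25], "yaw": 0, "grip": -1}, {"dp": [0, 0, -30], "yaw": 0, "grip": -1}, {"dp": [0, 0, -30], "yaw": 0, "grip": -1}, {"dp": [0, 0, -25], "yaw": 0, "grip": -1}, {"dp": [0, 0, -15], "yaw": 0, "grip": -1}, {"dp": [0, 0, -10], "yaw": 0, "grip": -1}, {"dp": [0, 0, -5], "yaw": 0, "grip": -1}, {"dp": [0, 0, 0], "yaw": 0, "grip": -1}])

```text
time_s: 10.95
ee_pos: [0.464, -0.1772, 0.023]
tcp_rot: [0.991, 0.135, 0.0, 0.0]
ft_force: [-0.3, -0.7, -0.5]
grip_width: 0.0879
finger_force: 0.0
```

Request:
send_rows(plan=[{"dp": [0, 0, 0], "yaw": 0, "grip": 1}, {"dp": [0, 0, 0], "yaw": 0, "grip": 1}, {"dp": [0, 0, 0], "yaw": 0, "grip": 1}, {"dp": [0, 0, 0], "yaw": 0, "grip": 1}, {"dp": [0, 0, 0], "yaw": 0, "grip": 1}, {"dp": [0, 0, 0], "yaw": 0, "grip": 1}, {"dp": [0, 0, 0], "yaw": 0, "grip": 1}, {"dp": [0, 0, 0], "yaw": 0, "grip": 1}, {"dp": [0, 0, 0], "yaw": 0, "grip": 1}, {"dp": [0, 0, 0], "yaw": 0, "grip": 1}, {"dp": [0, 0, 0], "yaw": 0, "grip": 1}, {"dp": [0, 0, 0], "yaw": 0, "grip": 1}], squeeze=10)

```text
time_s: 11.95
ee_pos: [0.4631, -0.1768, 0.023]
tcp_rot: [0.991, 0.134, 0.0, -0.0]
ft_force: [-0.0, 1.9, 0.6]
grip_width: 0.0111
finger_force: 10.1
```

Request:
send_rows(plan=[{"dp": [0, 0, 0], "yaw": 0, "grip": 1}, {"dp": [0, 0, 0], "yaw": 0, "grip": 1}, {"dp": [0, 0, 0], "yaw": 0, "grip": 1}, {"dp": [0, 0, 0], "yaw": 0, "grip": 1}, {"dp": [0, 0, 0], "yaw": 0, "grip": 1}])

```text
time_s: 12.37
ee_pos: [0.463, -0.1767, 0.023]
tcp_rot: [0.991, 0.134, 0.0, -0.0]
ft_force: [0.5, -0.1, -0.2]
grip_width: 0.011
finger_force: 9.8
```

Request:
send_rows(plan=[{"dp": [0, -5, 0], "yaw": -0.088, "grip": 1}, {"dp": [0, -5, 0], "yaw": -0.088, "grip": 1}, {"dp": [0, -5, 0], "yaw": -0.088, "grip": 1}, {"dp": [0, -5, 0], "yaw": -0.088, "grip": 1}, {"dp": [0, -4, 0], "yaw": -0.088, "grip": 1}, {"dp": [8, 0, 0], "yaw": 0, "grip": 1}, {"dp": [8, 0, 0], "yaw": 0, "grip": 1}, {"dp": [8, 0, 0], "yaw": 0, "grip": 1}, {"dp": [8, 0, 0], "yaw": 0, "grip": 1}, {"dp": [6, 0, 0], "yaw": 0, "grip": 1}, {"dp": [0, 0, 0], "yaw": 0, "grip": 1}], squeeze=15)

```text
time_s: 13.28
ee_pos: [0.5035, -0.2008, 0.023]
tcp_rot: [0.996, -0.084, 0.001, 0.0]
ft_force: [0.3, -0.2, -0.7]
grip_width: 0.0087
finger_force: 15.0
```

Run:
```python
from h import *
st();im,d,cal=cap("scene")
v,u=np.mgrid[0:400,0:640];P=world(cal,d,np.c_[u.ravel(),v.ravel()])
x=cv2.resize(im[200:340,190:330],(560,560),interpolation=2);save("p3",x)
for q in ("socket_low","socket_up"):
    for r in ctrl.mark_of("scene",q)[:1]: print(q,r["p"],world(cal,d,r["point"],.011).round(3))
```

```text
t 13.28 tcp [ 0.5035 -0.2008  0.023 ] tooly_az -1.7399 q [-0.51  0.54  1.83  0.    0.78  1.23] F [ 0.27 -0.18 -0.72] M [-0.07   0.1   -0.102] w 0.0087 ff 15.0
socket_low 0.95 [[ 0.554 -0.342  0.011]]
socket_up 0.72 [[ 0.458 -0.32   0.011]]
```

View pics/p3.png

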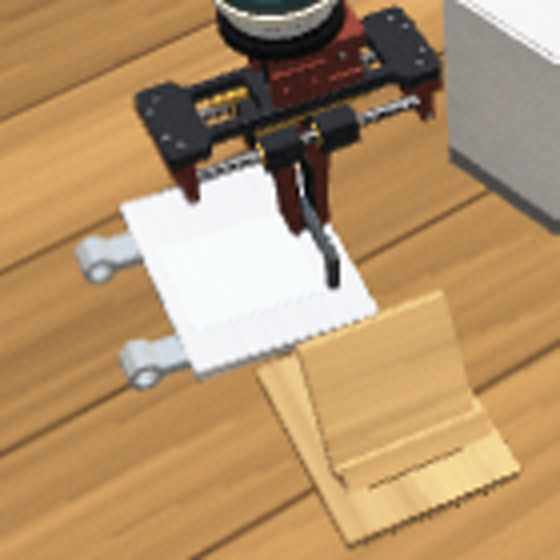

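Request:
send_rows(plan=[{"dp": [3.5, -0.6, 0], "yaw": 0, "grip": 1}, {"dp": [3.5, -0.6, 0], "yaw": 0, "grip": 1}, {"dp": [2.7, -0.5, 5.4], "yaw": 0, "grip": 1}, {"dp": [2.8, -0.5, 5.5], "yaw": 0, "grip": 1}, {"dp": [3.5, -0.6, 5.1], "yaw": 0, "grip": 1}, {"dp": [3.6, -0.6, 5.1], "yaw": 0, "grip": 1}, {"dp": [4.1, -0.7, 4.5], "yaw": 0, "grip": 1}, {"dp": [4.2, -0.7, 4.5], "yaw": 0, "grip": 1}, {"dp": [4.7, -0.8, 3.9], "yaw": 0, "grip": 1}, {"dp": [4.8, -0.8, 3.8], "yaw": 0, "grip": 1}, {"dp": [0, 0, 0], "yaw": 0, "grip": 1}], squeeze=11)

```text
time_s: 14.35
ee_pos: [0.5384, -0.2075, 0.0619]
tcp_rot: [0.996, -0.085, -0.0, 0.0]
ft_force: [-5.8, -0.5, 0.5]
grip_width: 0.0087
finger_force: 11.0
```

```bash
cat > f.py <<'E'
from h import *
import sys
st();im,d,cal=cap("scene")
v,u=np.mgrid[0:400,0:640];P=world(cal,d,np.c_[u.ravel(),v.ravel()])
save(sys.argv[1],cv2.resize(im[180:340,190:350],(560,560),interpolation=2))
g=im.reshape(-1,3).astype(int)
r=ctrl.silhouettes("scene","door")
for x in r[:1]:
    m=x["region"].ravel()&(d.ravel()>0)&(g.max(1)-g.min(1)<30)&(g.min(1)>125);Q=P[m];Q=Q[(Q[:,2]>.005)&(np.abs(Q-np.median(Q,0))<.12).all(1)]
    for _ in range(8):
        c=Q.mean(0);n=np.linalg.svd(Q-c,full_matrices=False)[2][2];n*=np.sign(n[2]);e=(Q-c)@n;Q=Q[abs(e)<max(.004,1.5*e.std())]
    print("door",round(x["p"],2),len(Q),"n",n.round(3),"c",c.round(3),"lean from vert",round(float(np.arcsin(n[2])),3),"az",round(float(np.arctan2(n[1],n[0])),3))
    hh=np.array([n[0],n[1],0])/np.hypot(n[0],n[1]);yy=np.array([-hh[1],hh[0],0]);zz=np.cross(n,yy)
    B=np.c_[Q@yy,Q@zz];R=cv2.minAreaRect((B*1000).astype(np.float32));print("inplane rect",R)
for q in ("socket_low","socket_up"):
    for x in ctrl.mark_of("scene",q)[:1]: print(q,round(x["p"],2),world(cal,d,x["point"]).round(3))
E
python3 f.py p4
```

```text
t 14.35 tcp [ 0.5384 -0.2075  0.0619] tooly_az -1.741 q [-0.49  0.51  1.72 -0.    0.91  1.25] F [-5.79 -0.51  0.55] M [-0.166  1.251 -0.056] w 0.0087 ff 11.0
door 0.96 2134 n [ 0.419 -0.133  0.898] c [ 0.526 -0.261  0.041] lean from vert 1.116 az -0.308
inplane rect ((-93.1799545288086, -491.4246826171875), (157.21876525878906, 154.1397247314453), 5.860754013061523)
socket_low 0.97 [[ 0.557 -0.335  0.   ]]
socket_up 0.8 [[ 0.47  -0.315  0.042]]
```

Request:
send_rows(plan=[{"dp": [4.5, -0.8, 2.6], "yaw": 0, "grip": 1}, {"dp": [4.5, -0.8, 2.4], "yaw": 0, "grip": 1}, {"dp": [4.5, -0.8, 2.2], "yaw": 0, "grip": 1}, {"dp": [4.5, -0.8, 2], "yaw": 0, "grip": 1}, {"dp": [4.5, -0.8, 1.5], "yaw": 0, "grip": 1}, {"dp": [0, 0, 0], "yaw": 0, "grip": 1}])

```text
time_s: 15.05
ee_pos: [0.5612, -0.2117, 0.0725]
tcp_rot: [0.996, -0.085, -0.0, 0.0]
ft_force: [-6.1, -0.6, 2.5]
grip_width: 0.0087
finger_force: 11.0
```

```bash
python3 f.py p5
```

```text
t 15.05 tcp [ 0.5612 -0.2117  0.0725] tooly_az -1.7409 q [-0.48  0.52  1.66 -0.    0.96  1.27] F [-6.07 -0.59  2.55] M [-0.192  1.183  0.022] w 0.0087 ff 11.0
door 0.61 2012 n [ 0.63  -0.205  0.749] c [ 0.537 -0.265  0.051] lean from vert 0.847 az -0.315
inplane rect ((-88.15966033935547, -394.63446044921875), (155.5620880126953, 153.2715606689453), 5.94538688659668)
socket_low 0.83 [[ 0.55  -0.326  0.002]]
socket_up 0.69 [[ 0.491 -0.327  0.081]]
```

View pics/p5.png

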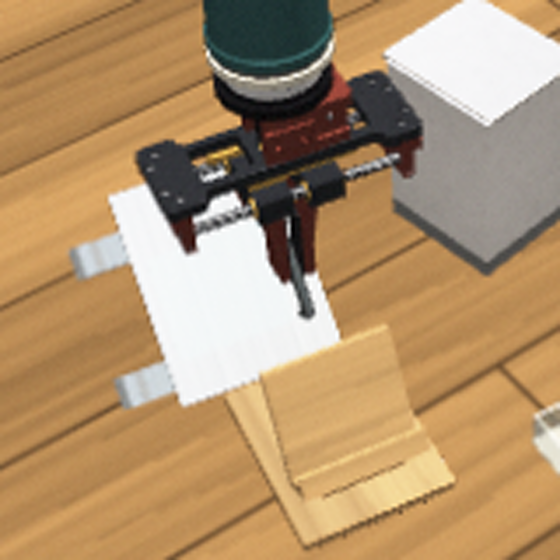

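The door is pivoting up about its foot against the base edge and now leans 0.85 rad. I'll continue the same way.

Request:
send_rows(plan=[{"dp": [4.7, -0.8, 2], "yaw": 0, "grip": 1}, {"dp": [4.7, -0.8, 1.8], "yaw": 0, "grip": 1}, {"dp": [4.7, -0.8, 1.4], "yaw": 0, "grip": 1}, {"dp": [4.7, -0.8, 1.2], "yaw": 0, "grip": 1}, {"dp": [4.7, -0.8, 0.9], "yaw": 0, "grip": 1}, {"dp": [4.7, -0.8, 0.5], "yaw": 0, "grip": 1}, {"dp": [4.7, -0.8, 0.2], "yaw": 0, "grip": 1}, {"dp": [0, 0, 0], "yaw": 0, "grip": 1}])

```text
time_s: 15.92
ee_pos: [0.5957, -0.2173, 0.08]
tcp_rot: [0.996, -0.085, 0.001, 0.0]
ft_force: [-3.3, -1.4, 1.9]
grip_width: 0.0083
finger_force: 11.0
```

```bash
python3 f.py p6
```

```text
t 15.92 tcp [ 0.5957 -0.2173  0.08  ] tooly_az -1.7412 q [-0.46  0.55  1.58  0.    1.01  1.28] F [-3.34 -1.43  1.85] M [-0.354  0.683 -0.015] w 0.0083 ff 11.0
door 0.91 1621 n [ 0.844 -0.321  0.429] c [ 0.554 -0.27   0.061] lean from vert 0.443 az -0.363
inplane rect ((-52.207801818847656, -191.00489807128906), (154.48248291015625, 146.13641357421875), 3.341717004776001)
socket_low 0.58 [[ 0.555 -0.333  0.023]]
socket_up 0.66 [[ 0.56  -0.336  0.018]]
```

Request:
send_rows(plan=[{"dp": [0, 0, 0], "yaw": 0, "grip": 1}, {"dp": [0, 0, 0], "yaw": 0, "grip": 1}, {"dp": [0, 0, 0], "yaw": 0, "grip": 1}, {"dp": [-2, 0, 5], "yaw": 0, "grip": 1}, {"dp": [-2, 0, 10], "yaw": 0, "grip": 1}, {"dp": [-2, 0, 15], "yaw": 0, "grip": 1}, {"dp": [0, 0, 15], "yaw": 0, "grip": 1}, {"dp": [0, 0, 15], "yaw": 0.05, "grip": 1}, {"dp": [0, 0, 15], "yaw": 0.05, "grip": 1}, {"dp": [0, 0, 15], "yaw": 0.05, "grip": 1}, {"dp": [0, 0, 10], "yaw": 0.04, "grip": 1}, {"dp": [0, 0, 0], "yaw": 0, "grip": 1}], squeeze=58)

```text
time_s: 17.12
ee_pos: [0.5893, -0.2168, 0.1823]
tcp_rot: [1.0, 0.01, 0.002, 0.001]
ft_force: [0.3, -0.3, -3.5]
grip_width: 0.0075
finger_force: 58.0
```

```bash
python3 f.py p7
```

```text
t 17.12 tcp [ 0.5893 -0.2168  0.1823] tooly_az -1.5499 q [-0.46  0.43  1.5   0.    1.21  1.09] F [ 0.25 -0.27 -3.51] M [ 0.176 -0.1   -0.024] w 0.0075 ff 58.0
door 0.72 2351 n [ 0.858 -0.183  0.48 ] c [ 0.556 -0.272  0.165] lean from vert 0.501 az -0.21
inplane rect ((-151.20071411132812, -130.12713623046875), (156.1446990966797, 156.1668701171875), 7.694003582000732)
socket_low 0.71 [[ 0.477 -0.303 -0.   ]]
socket_up 0.96 [[ 0.333 -0.261 -0.   ]]
```

View pics/p7.png

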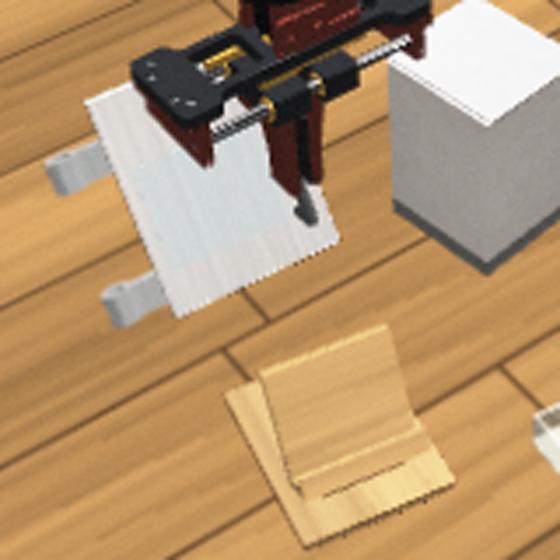

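The door is held steadily at lean 0.50, az −0.21, with its hinge side drooping about 6°. The stand is at composite px (225..455, 325..545). I'll carry the door over the stand now.

Request:
send_rows(plan=[{"dp": [3, 1, 12], "yaw": 0, "grip": 1}, {"dp": [8, 2, 10], "yaw": 0, "grip": 1}, {"dp": [12, 3, 0], "yaw": 0.02, "grip": 1}, {"dp": [12, 4, 0], "yaw": 0.02, "grip": 1}, {"dp": [12, 4, 0], "yaw": 0, "grip": 1}, {"dp": [10, 3, 0], "yaw": 0, "grip": 1}, {"dp": [3, 1, 0], "yaw": 0, "grip": 1}, {"dp": [0, 0, 0], "yaw": 0, "grip": 1}, {"dp": [0, 0, 0], "yaw": 0, "grip": 1}])

```text
time_s: 18.07
ee_pos: [0.6475, -0.1984, 0.2008]
tcp_rot: [1.0, 0.03, -0.001, -0.0]
ft_force: [-0.4, -0.7, -4.8]
grip_width: 0.0075
finger_force: 58.0
```

```bash
cat >> f.py <<'E'
# foot edge: lowest in-plane points by columns, vs the stand's expected foot line
zc=B[:,1];ym=B[:,0]
for lo,hi in ((5,20),(80,95)):
    a,b=np.percentile(ym,[lo,hi]);s=(ym>a)&(ym<b);k=np.argmin(zc[s]);kk=np.argmax(zc[s]);print("low",Q[s][k].round(3),"high",Q[s][kk].round(3))
E
python3 f.py p8
```

```text
t 18.07 tcp [ 0.6475 -0.1984  0.2008] tooly_az -1.5108 q [-0.4   0.49  1.35 -0.    1.3   1.11] F [-0.4  -0.7  -4.82] M [ 0.204 -0.032  0.049] w 0.0075 ff 58.0
door 0.7 2578 n [ 0.867 -0.151  0.474] c [ 0.616 -0.256  0.184] lean from vert 0.494 az -0.173
inplane rect ((-146.21163940429688, -134.10073852539062), (157.72950744628906, 155.5251007080078), 7.187828063964844)
socket_low 0.58 [[ 0.635 -0.32   0.135]]
socket_up 0.66 [[0.718 0.028 0.009]]
low [ 0.634 -0.307  0.132] high [ 0.569 -0.285  0.259]
low [ 0.652 -0.222  0.134] high [ 0.598 -0.203  0.232]
```

Request:
send_rows(plan=[{"dp": [4.6, -0.8, -8.3], "yaw": 0, "grip": 1}, {"dp": [4.6, -0.8, -8.3], "yaw": 0, "grip": 1}, {"dp": [4.6, -0.8, -8.3], "yaw": 0, "grip": 1}, {"dp": [4.6, -0.8, -8.3], "yaw": 0, "grip": 1}, {"dp": [4.6, -0.8, -8.3], "yaw": 0, "grip": 1}, {"dp": [4.6, -0.8, -8.3], "yaw": 0, "grip": 1}, {"dp": [4.6, -0.8, -8.3], "yaw": 0, "grip": 1}, {"dp": [4.6, -0.8, -8.3], "yaw": 0, "grip": 1}, {"dp": [3.5, -0.6, -6.3], "yaw": 0, "grip": 1}, {"dp": [0, 0, 0], "yaw": 0, "grip": 1}])

```text
time_s: 19.1
ee_pos: [0.6881, -0.2055, 0.1267]
tcp_rot: [1.0, 0.03, -0.001, -0.001]
ft_force: [0.5, 0.8, -4.0]
grip_width: 0.007
finger_force: 58.0
```

Request:
send_rows(plan=[{"dp": [2.4, -0.4, -4.4], "yaw": 0, "grip": 1}, {"dp": [2.4, -0.4, -4.4], "yaw": 0, "grip": 1}, {"dp": [0, 0, 0], "yaw": 0, "grip": 1}])

```text
time_s: 19.35
ee_pos: [0.6931, -0.2065, 0.1194]
tcp_rot: [1.0, 0.03, -0.0, -0.0]
ft_force: [-0.6, -0.2, -4.1]
grip_width: 0.0073
finger_force: 58.0
```

```bash
python3 f.py p9
```

```text
t 19.35 tcp [ 0.6931 -0.2065  0.1194] tooly_az -1.5113 q [-0.39  0.62  1.32  0.    1.2   1.13] F [-0.63 -0.15 -4.13] M [ 0.233 -0.035  0.023] w 0.0073 ff 58.0
door 0.75 2278 n [ 0.865 -0.154  0.479] c [ 0.661 -0.267  0.102] lean from vert 0.499 az -0.176
inplane rect ((-144.22763061523438, -231.0558624267578), (157.1761932373047, 156.58242797851562), 7.443089485168457)
socket_low 0.86 [[ 0.681 -0.329  0.052]]
socket_up 0.95 [[ 0.531 -0.295  0.001]]
low [ 0.681 -0.322  0.052] high [ 0.617 -0.294  0.179]
low [ 0.695 -0.229  0.051] high [ 0.621 -0.214  0.186]
```

View pics/p9.png

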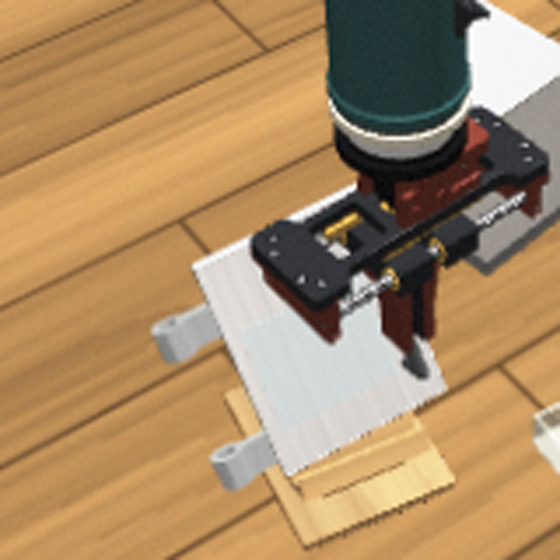

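The door's foot is just above the groove at composite px (290..445, 390..475), about 6 mm in front of the plate plane. That was my tenth and last picture, so I'll work from numbers from here. I'll shift 3 mm towards the plate and go down.

Request:
send_rows(plan=[{"dp": [-0.2, 0, -5.5], "yaw": 0, "grip": 1}, {"dp": [1.9, -0.3, -3.5], "yaw": 0, "grip": 1}, {"dp": [0, 0, 0], "yaw": 0, "grip": 1}])

```text
time_s: 19.8
ee_pos: [0.6943, -0.2066, 0.11]
tcp_rot: [1.0, 0.03, -0.001, -0.0]
ft_force: [-0.6, -0.3, -5.2]
grip_width: 0.0072
finger_force: 58.0
```

Request:
send_rows(plan=[{"dp": [1, -0.2, -3], "yaw": 0, "grip": 1}, {"dp": [1, -0.2, -3], "yaw": 0, "grip": 1}, {"dp": [0, 0, 0], "yaw": 0, "grip": 1}])

```text
time_s: 20.05
ee_pos: [0.6966, -0.2071, 0.1047]
tcp_rot: [1.0, 0.03, -0.0, -0.0]
ft_force: [-0.9, 0.8, -2.0]
grip_width: 0.0071
finger_force: 58.0
```

```bash
python3 f.py p10
```

```text
t 20.05 tcp [ 0.6966 -0.2071  0.1047] tooly_az -1.5113 q [-0.38  0.64  1.32  0.    1.18  1.13] F [-0.87  0.85 -2.02] M [ 0.041  0.202 -0.071] w 0.0071 ff 58.0
door 0.57 2098 n [ 0.872 -0.153  0.465] c [ 0.664 -0.268  0.088] lean from vert 0.484 az -0.174
inplane rect ((-145.6431427001953, -232.47332763671875), (156.0981903076172, 154.4813995361328), 6.1377058029174805)
socket_low 0.93 [[ 0.685 -0.33   0.043]]
socket_up 0.91 [[ 0.634 -0.332  0.132]]
low [ 0.682 -0.324  0.04 ] high [ 0.614 -0.294  0.165]
low [ 0.696 -0.232  0.036] high [ 0.626 -0.207  0.173]
```

Request:
send_rows(plan=[{"dp": [0, 0, 0], "yaw": 0, "grip": 1}, {"dp": [1, -0.2, -2], "yaw": 0, "grip": 1}, {"dp": [1, -0.2, -2], "yaw": 0, "grip": 1}, {"dp": [0.5, 0, -1.5], "yaw": 0, "grip": 1}, {"dp": [0, 0, 0], "yaw": 0, "grip": 1}, {"dp": [0, 0, 0], "yaw": 0, "grip": 1}], squeeze=9)

```text
time_s: 20.75
ee_pos: [0.6995, -0.2072, 0.0997]
tcp_rot: [1.0, 0.03, 0.0, -0.0]
ft_force: [-0.5, 2.8, 2.4]
grip_width: 0.0093
finger_force: 9.3
```

```bash
python3 f.py p11
```

```text
t 20.75 tcp [ 0.6995 -0.2072  0.0997] tooly_az -1.5111 q [-0.38  0.65  1.32  0.    1.17  1.13] F [-0.52  2.81  2.4 ] M [ 0.382  0.103 -0.076] w 0.0093 ff 9.3
door 0.72 2089 n [ 0.856 -0.184  0.484] c [ 0.662 -0.268  0.088] lean from vert 0.505 az -0.212
inplane rect ((-117.97069549560547, -249.8919219970703), (156.25018310546875, 154.64968872070312), 3.1046624183654785)
socket_low 0.64 [[ 0.678 -0.332  0.044]]
low [ 0.685 -0.305  0.031] high [ 0.614 -0.296  0.166]
low [ 0.696 -0.236  0.035] high [ 0.633 -0.204  0.17 ]
```

The door is now on the original plane against the plate. I'll release it and go up.

Request:
send_rows(plan=[{"dp": [0, 0, 0], "yaw": 0, "grip": 0.4}, {"dp": [0, 0, 0], "yaw": 0, "grip": 0.4}, {"dp": [0, 0, 0], "yaw": 0, "grip": 0.4}, {"dp": [0, 0, 0], "yaw": 0, "grip": 0.4}, {"dp": [1, 0, 15], "yaw": 0, "grip": 0.4}, {"dp": [1, 0, 25], "yaw": 0, "grip": 0.4}, {"dp": [0, 0, 35], "yaw": 0, "grip": 0.4}, {"dp": [0, 0, 35], "yaw": 0, "grip": 0.4}, {"dp": [0, 0, 35], "yaw": 0, "grip": 0.4}, {"dp": [0, 0, 30], "yaw": 0, "grip": -1}, {"dp": [0, 0, 0], "yaw": 0, "grip": -1}])

```text
time_s: 21.87
ee_pos: [0.7046, -0.2093, 0.283]
tcp_rot: [1.0, 0.03, 0.006, 0.003]
ft_force: [1.1, 0.4, 0.6]
grip_width: 0.0359
finger_force: 0.0
```

```bash
python3 f.py p12
cat > g.py <<'E'
from h import *
im,d,cal=cap("wrist")
v,u=np.mgrid[0:400,0:640];P=world(cal,d,np.c_[u.ravel(),v.ravel()]);g=im.reshape(-1,3).astype(int)
ok=(d.ravel()>0)&(g.max(1)-g.min(1)<35)&(np.hypot(P[:,0]-.622,P[:,1]+.245)<.13)
for a,b in ((.158,.185),(.145,.185)):
    t=P[ok&(P[:,2]>a)&(P[:,2]<b)]
    if len(t)>30: R=cv2.minAreaRect((t[:,:2]*1000).astype(np.float32));print(len(t),cv2.boxPoints(R).round(1).tolist(),R[1],R[2],np.percentile(t[:,2],[50,99]).round(4))
E
python3 g.py
```

```text
t 21.87 tcp [ 0.7046 -0.2093  0.283 ] tooly_az -1.5115 q [-0.38  0.51  1.11 -0.    1.51  1.13] F [1.07 0.44 0.62] M [-0.023  0.053 -0.032] w 0.0359 ff 0.0
door 0.58 3256 n [ 0.861 -0.152  0.485] c [ 0.656 -0.25   0.102] lean from vert 0.507 az -0.175
inplane rect ((-142.21224975585938, -249.11825561523438), (154.77899169921875, 158.26429748535156), 89.9666748046875)
socket_low 0.82 [[ 0.678 -0.338  0.052]]
low [ 0.686 -0.303  0.031] high [ 0.616 -0.289  0.166]
low [ 0.704 -0.199  0.033] high [ 0.628 -0.185  0.165]
1426 [[608.9000244140625, -263.6000061035156], [623.5, -266.1000061035156], [639.2000122070312, -176.5], [624.5999755859375, -174.0]] (90.9430923461914, 14.806002616882324) 80.04789733886719 [0.1635 0.167 ]
2590 [[601.0999755859375, -309.6000061035156], [622.4000244140625, -313.20001220703125], [645.5999755859375, -177.60000610351562], [624.2999877929688, -174.0]] (137.5737762451172, 21.59212875366211) 80.28532409667969 [0.1595 0.1668]
```

The door is back in the stand as at the start: lean 0.507, az −0.175, level, shifted +3 mm. This time I'll grip deeper and harder, draw it out a little, then lead the top away from the plate so the door turns upright under control.

Request:
send_rows(plan=[{"dp": [-7, -3, 0], "yaw": 0.1215, "grip": -1}, {"dp": [-7, -3, 0], "yaw": 0.1215, "grip": -1}, {"dp": [-7, -3, 0], "yaw": 0.1215, "grip": -1}, {"dp": [-7, -3, 0], "yaw": 0.1215, "grip": -1}, {"dp": [-7, -3, 0], "yaw": 0.1215, "grip": -1}, {"dp": [-7, -3, 0], "yaw": 0.1215, "grip": -1}, {"dp": [-7, -3, 0], "yaw": 0.1215, "grip": -1}, {"dp": [-7, -3, 0], "yaw": 0.1215, "grip": -1}, {"dp": [-7, -3, 0], "yaw": 0.1215, "grip": -1}, {"dp": [-7, -3, 0], "yaw": 0.1215, "grip": -1}, {"dp": [-7, -2, 0], "yaw": 0.1215, "grip": -1}, {"dp": [0, 0, 0], "yaw": 0, "grip": -1}])

```text
time_s: 23.12
ee_pos: [0.6221, -0.2396, 0.2725]
tcp_rot: [0.765, 0.644, -0.001, -0.002]
ft_force: [-0.0, -0.2, 1.2]
grip_width: 0.0882
finger_force: 0.0
```

```bash
python3 -c "
from h import *
st()"; python3 g.py
```

```text
t 23.12 tcp [ 0.6221 -0.2396  0.2725] tooly_az -0.1711 q [-0.47  0.42  1.29 -0.    1.44 -0.3 ] F [-0.03 -0.23  1.22] M [-0.067  0.025  0.012] w 0.0882 ff 0.0
2189 [[604.0, -291.8999938964844], [617.5999755859375, -294.20001220703125], [637.9000244140625, -176.6999969482422], [624.2999877929688, -174.3000030517578]] (119.29561614990234, 13.804113388061523) 80.2087631225586 [0.164  0.1672]
3295 [[599.7999877929688, -328.20001220703125], [624.9000244140625, -331.29998779296875], [644.4000244140625, -177.0], [619.4000244140625, -173.8000030517578]] (155.5517578125, 25.22959327697754) 82.78543090820312 [0.1625 0.1671]
```

Request:
send_rows(plan=[{"dp": [2, 0, -20], "yaw": 0, "grip": -1}, {"dp": [0, 0, -30], "yaw": 0, "grip": -1}, {"dp": [0, 0, -30], "yaw": 0, "grip": -1}, {"dp": [0, 0, -30], "yaw": 0, "grip": -1}, {"dp": [0, 0, -18], "yaw": 0, "grip": -1}, {"dp": [0, 0, -9], "yaw": 0, "grip": -1}, {"dp": [0, 0, 0], "yaw": 0, "grip": -1}, {"dp": [0, 0, 0], "yaw": 0, "grip": 1}, {"dp": [0, 0, 0], "yaw": 0, "grip": 1}, {"dp": [0, 0, 0], "yaw": 0, "grip": 1}, {"dp": [0, 0, 0], "yaw": 0, "grip": 1}, {"dp": [0, 0, 0], "yaw": 0, "grip": 1}], squeeze=30)

```text
time_s: 24.17
ee_pos: [0.6268, -0.2399, 0.1387]
tcp_rot: [0.766, 0.643, 0.0, 0.001]
ft_force: [0.3, -0.8, -0.0]
grip_width: 0.0581
finger_force: 0.0
```

Request:
send_rows(plan=[{"dp": [0, 0, 0], "yaw": 0, "grip": 1}, {"dp": [0, 0, 0], "yaw": 0, "grip": 1}, {"dp": [0, 0, 0], "yaw": 0, "grip": 1}, {"dp": [0, 0, 0], "yaw": 0, "grip": 1}, {"dp": [0, 0, 0], "yaw": 0, "grip": 1}, {"dp": [0, 0, 0], "yaw": 0, "grip": 1}, {"dp": [0, 0, 0], "yaw": 0, "grip": 1}])

```text
time_s: 24.75
ee_pos: [0.6275, -0.24, 0.1385]
tcp_rot: [0.766, 0.643, 0.001, 0.001]
ft_force: [1.2, 0.3, 3.9]
grip_width: 0.0221
finger_force: 27.0
```

Request:
send_rows(plan=[{"dp": [-2.4, 0.4, 4.4], "yaw": 0, "grip": 1}, {"dp": [-2.4, 0.4, 4.4], "yaw": 0, "grip": 1}, {"dp": [-2.4, 0.4, 4.4], "yaw": 0, "grip": 1}, {"dp": [-2.4, 0.4, 4.4], "yaw": 0, "grip": 1}, {"dp": [-2.4, 0.4, 4.4], "yaw": 0, "grip": 1}, {"dp": [-2.4, 0.4, 4.4], "yaw": 0, "grip": 1}, {"dp": [-1, 0.2, 4.4], "yaw": 0, "grip": 1}, {"dp": [0, 0, 0], "yaw": 0, "grip": 1}])

```text
time_s: 25.42
ee_pos: [0.6128, -0.2377, 0.1696]
tcp_rot: [0.766, 0.643, 0.001, 0.002]
ft_force: [4.0, -0.2, 0.7]
grip_width: 0.0212
finger_force: 27.8
```

```bash
python3 f.py p13|grep -v socket
```

```text
t 25.42 tcp [ 0.6128 -0.2377  0.1696] tooly_az -0.1749 q [-0.48  0.48  1.44  0.    1.21 -0.3 ] F [ 3.97 -0.24  0.72] M [-0.268 -1.14   0.052] w 0.0212 ff 27.8
door 0.65 2958 n [ 0.877 -0.154  0.454] c [ 0.646 -0.252  0.125] lean from vert 0.472 az -0.173
inplane rect ((-143.14601135253906, -192.76046752929688), (158.42774963378906, 156.12283325195312), 0.4036213159561157)
low [ 0.671 -0.296  0.061] high [ 0.6   -0.291  0.198]
low [ 0.683 -0.217  0.058] high [ 0.633 -0.19   0.175]
```

Request:
send_rows(plan=[{"dp": [3, -0.5, 2], "yaw": 0, "grip": 1}, {"dp": [4, -0.7, 2], "yaw": 0, "grip": 1}, {"dp": [4, -0.7, 2], "yaw": 0, "grip": 1}, {"dp": [4, -0.7, 2], "yaw": 0, "grip": 1}, {"dp": [4, -0.7, 2], "yaw": 0, "grip": 1}, {"dp": [4, -0.7, 2], "yaw": 0, "grip": 1}, {"dp": [0, 0, 0], "yaw": 0, "grip": 1}])

```text
time_s: 26.2
ee_pos: [0.6348, -0.2411, 0.1804]
tcp_rot: [0.766, 0.643, 0.0, 0.0]
ft_force: [5.3, -1.0, -2.8]
grip_width: 0.016
finger_force: 28.3
```

```bash
python3 f.py p14|grep -v socket
```

```text
t 26.2 tcp [ 0.6348 -0.2411  0.1804] tooly_az -0.1746 q [-0.46  0.51  1.37  0.    1.26 -0.29] F [ 5.34 -1.04 -2.76] M [-0.388 -1.363  0.012] w 0.016 ff 28.3
door 0.8 2705 n [ 0.944 -0.167  0.286] c [ 0.658 -0.254  0.129] lean from vert 0.29 az -0.175
inplane rect ((-141.65162658691406, -69.18523406982422), (159.16632080078125, 156.63003540039062), 0.9229847192764282)
low [ 0.672 -0.294  0.059] high [ 0.625 -0.293  0.207]
low [ 0.687 -0.2    0.06 ] high [ 0.653 -0.201  0.182]
```

Works as planned: the lean is down to 0.29 and the grip is holding. I'll continue and squeeze harder.

Request:
send_rows(plan=[{"dp": [4, -0.7, 1.5], "yaw": 0, "grip": 1}, {"dp": [4, -0.7, 1.5], "yaw": 0, "grip": 1}, {"dp": [4, -0.7, 1.5], "yaw": 0, "grip": 1}, {"dp": [4, -0.7, 1.5], "yaw": 0, "grip": 1}, {"dp": [4, -0.7, 1.5], "yaw": 0, "grip": 1}, {"dp": [4, -0.7, 2], "yaw": 0, "grip": 1}, {"dp": [4, -0.7, 2], "yaw": 0, "grip": 1}, {"dp": [4, -0.7, 2], "yaw": 0, "grip": 1}, {"dp": [4, -0.7, 2], "yaw": 0, "grip": 1}, {"dp": [4, -0.7, 3], "yaw": 0, "grip": 1}, {"dp": [4, -0.7, 3], "yaw": 0, "grip": 1}, {"dp": [0, 0, 0], "yaw": 0, "grip": 1}], squeeze=45)

```text
time_s: 27.4
ee_pos: [0.6774, -0.2486, 0.2018]
tcp_rot: [0.766, 0.643, -0.001, -0.001]
ft_force: [-0.2, 0.5, -4.2]
grip_width: 0.01
finger_force: 45.0
```

```bash
python3 f.py p15|grep -v socket
```

```text
t 27.4 tcp [ 0.6774 -0.2486  0.2018] tooly_az -0.1747 q [-0.45  0.55  1.24 -0.    1.35 -0.27] F [-0.18  0.52 -4.2 ] M [-0.03  0.03  0.05] w 0.01 ff 45.0
door 0.87 1998 n [ 0.983 -0.181  0.001] c [ 0.682 -0.258  0.148] lean from vert 0.001 az -0.182
inplane rect ((-137.64483642578125, 147.57752990722656), (157.7984619140625, 156.5885772705078), 89.82860565185547)
low [ 0.673 -0.294  0.071] high [ 0.671 -0.295  0.227]
low [ 0.69  -0.207  0.073] high [ 0.69  -0.209  0.193]
```

The door is upright, level and firmly held. I'll carry it high to a staging point in front of the pintles.

Request:
send_rows(plan=[{"dp": [0, 0, 20], "yaw": 0, "grip": 1}, {"dp": [0, 0, 35], "yaw": 0, "grip": 1}, {"dp": [0, 0, 35], "yaw": 0, "grip": 1}, {"dp": [0, 0, 35], "yaw": 0, "grip": 1}, {"dp": [-5, 10, 30], "yaw": 0.04, "grip": 1}, {"dp": [-12, 28, 5], "yaw": 0.08, "grip": 1}, {"dp": [-12, 28, 0], "yaw": 0.08, "grip": 1}, {"dp": [-12, 28, 0], "yaw": 0.08, "grip": 1}, {"dp": [-12, 28, 0], "yaw": 0.08, "grip": 1}, {"dp": [-12, 28, 0], "yaw": 0.08, "grip": 1}, {"dp": [-12, 28, 0], "yaw": 0.08, "grip": 1}, {"dp": [-12, 28, 0], "yaw": 0.08, "grip": 1}], squeeze=55)

```text
time_s: 28.6
ee_pos: [0.5872, -0.0414, 0.3617]
tcp_rot: [0.54, 0.841, -0.0, -0.0]
ft_force: [0.7, 0.1, -4.4]
grip_width: 0.0097
finger_force: 55.0
```

Request:
send_rows(plan=[{"dp": [-12, 28, 0], "yaw": 0.08, "grip": 1}, {"dp": [-12, 28, 0], "yaw": 0.08, "grip": 1}, {"dp": [-12, 28, 0], "yaw": 0.08, "grip": 1}, {"dp": [-12, 28, 0], "yaw": 0.08, "grip": 1}, {"dp": [-12, 28, 0], "yaw": 0.08, "grip": 1}, {"dp": [-12, 28, 0], "yaw": 0.08, "grip": 1}, {"dp": [-12, 28, 0], "yaw": 0.08, "grip": 1}, {"dp": [-13, 28, 0], "yaw": 0.08, "grip": 1}, {"dp": [-13, 28, 0], "yaw": 0.08, "grip": 1}, {"dp": [-13, 28, 0], "yaw": 0.08, "grip": 1}, {"dp": [-13, 28, 0], "yaw": 0.08, "grip": 1}, {"dp": [-13, 28, 0], "yaw": 0.08, "grip": 1}])

```text
time_s: 29.6
ee_pos: [0.4382, 0.2941, 0.3618]
tcp_rot: [0.091, 0.996, -0.0, -0.0]
ft_force: [-0.1, -0.2, -4.0]
grip_width: 0.0098
finger_force: 55.0
```

Request:
send_rows(plan=[{"dp": [-8, 20, 0], "yaw": 0.08, "grip": 1}, {"dp": [-3, 9, 0], "yaw": 0, "grip": 1}, {"dp": [0, 0, 0], "yaw": 0, "grip": 1}, {"dp": [0, 0, 0], "yaw": 0, "grip": 1}])

```text
time_s: 29.93
ee_pos: [0.4286, 0.3217, 0.3617]
tcp_rot: [0.053, 0.999, -0.001, 0.0]
ft_force: [0.4, 0.5, -4.5]
grip_width: 0.0097
finger_force: 55.0
```

```bash
cat > k.py <<'E'
from h import *
s=st();T=s["ee_pos"]
for n in ("scene","side","wrist"):
    im,d,cal=cap(n)
    for q in ("socket_low","socket_up","pintle_low","pintle_up","door_edge"):
        for x in ctrl.mark_of(n,q)[:3]:
            if x["p"]>.3:
                px=np.array(x["point"]);i=px.round().astype(int).clip(0,[639,399]);w=d[max(i[1]-2,0):i[1]+3,max(i[0]-2,0):i[0]+3];w=w[w>0]
                P=world(cal,d,px)[0];print(n,q,round(x["p"],2),px.round(1),P.round(3))
E
python3 k.py; python3 f.py p16 |tail -7
```

```text
t 29.93 tcp [0.4286 0.3217 0.3617] tooly_az 1.4643 q [ 0.52  0.17  1.44 -0.    1.54 -0.95] F [ 0.36  0.49 -4.45] M [ 0.026  0.056 -0.017] w 0.0097 ff 55.0
scene socket_low 0.82 [422.2 115.8] [0.523 0.315 0.256]
scene socket_up 0.76 [423.4  87.8] [0.52  0.308 0.342]
scene socket_up 0.58 [388.7 191.8] [0.58  0.152 0.105]
scene door_edge 0.85 [387.   77.6] [0.37  0.321 0.308]
side socket_low 0.91 [217.2 133.7] [0.505 0.308 0.256]
side socket_low 0.34 [251.8 149. ] [0.587 0.303 0.04 ]
side socket_up 0.78 [210.9 114.1] [0.511 0.303 0.341]
side pintle_low 0.94 [250.7 152.5] [0.574 0.297 0.043]
side pintle_low 0.82 [304.4 220.5] [0.472 0.039 0.024]
side pintle_up 0.67 [246.4 136.5] [0.58  0.296 0.137]
side pintle_up 0.65 [115.4 245.4] [0.139 0.377 0.201]
side pintle_up 0.59 [301.8 211.4] [0.499 0.065 0.001]
side door_edge 0.87 [173.1 163. ] [0.372 0.323 0.308]
side door_edge 0.69 [223.1 130.6] [0.609 0.441 0.004]
wrist socket_low 0.56 [323.9 121. ] [0.366 0.329 0.293]
wrist socket_up 0.81 [326.6 353.8] [0.473 0.319 0.387]
wrist pintle_low 0.85 [142.8 205. ] [0.472 0.037 0.035]
wrist pintle_up 0.66 [114.3 220.3] [0.471 0.036 0.109]
wrist door_edge 0.91 [326.2 122. ] [0.366 0.331 0.305]
t 30.83 tcp [0.4287 0.3224 0.3618] tooly_az 1.4653 q [ 0.52  0.17  1.43 -0.    1.54 -0.95] F [ 0.07  0.58 -4.61] M [0.027 0.036 0.006] w 0.0094 ff 55.0
door 0.81 1015 n [-0.099 -0.995  0.007] c [0.439 0.318 0.311] lean from vert 0.007 az -1.67
inplane rect ((411.8240966796875, 312.2135314941406), (158.71255493164062, 155.0585174560547), 0.10792139917612076)
socket_low 0.24 [[0.483 0.242 0.004]]
socket_up 0.85 [[0.523 0.308 0.339]]
low [0.389 0.324 0.233] high [0.391 0.324 0.387]
low [0.477 0.313 0.234] high [0.483 0.311 0.386]
```

Request:
send_rows(plan=[{"dp": [0, 0, -20], "yaw": 0, "grip": 1}, {"dp": [0, 0, -30], "yaw": 0, "grip": 1}, {"dp": [0, 0, -30], "yaw": 0, "grip": 1}, {"dp": [0, 0, -30], "yaw": 0, "grip": 1}, {"dp": [0, 0, -30], "yaw": 0, "grip": 1}, {"dp": [0, 0, -20], "yaw": 0, "grip": 1}, {"dp": [0, 0, -9], "yaw": 0, "grip": 1}, {"dp": [0, 0, 0], "yaw": 0, "grip": 1}])

```text
time_s: 31.7
ee_pos: [0.4274, 0.3215, 0.1908]
tcp_rot: [0.053, 0.999, -0.001, -0.002]
ft_force: [-0.5, 0.6, -4.6]
grip_width: 0.0094
finger_force: 55.0
```

```bash
cat > m.py <<'E'
from h import *
s=st();T=s["ee_pos"]
im,d,cal=cap("side");np.savez("sideB",im=im,d=d);print("K",np.array(cal["camera_matrix"]).round(1).tolist())
u_=np.array([.994,-.109,0]);dx=np.array([.109,.994,0])
for q,zs in (("socket_low",None),("socket_up",None),("pintle_low",.04),("pintle_up",.135)):
    for x in ctrl.mark_of("side",q)[:2]: print(q,round(x["p"],2),np.round(x["point"],1),"z-plane:",world(cal,d,x["point"],zs).round(4) if zs else "")
print("pred pintles px", proj(cal,[[.582,.305,.04],[.582,.305,.06],[.582,.305,.135],[.582,.305,.155]]).round(1).tolist())
o=T+85.5e-3*u_-np.array([0,0,.117])
print("pred sock px",proj(cal,[o,o+[0,0,.022],o+[0,0,.095],o+[0,0,.117]]).round(1).tolist(),"origin",o.round(4))
r=ctrl.silhouettes("side","door")
v,u=np.mgrid[0:400,0:640];P=world(cal,d,np.c_[u.ravel(),v.ravel()])
m=(d.ravel()>0)&(np.abs(P@dx-T@dx)<.025)&(P@u_-T@u_>-.07)&(P@u_-T@u_<.11)&(P[:,2]>.03)&(P[:,2]<.26)&(np.abs((P-T)@u_)>.012)
Q=P[m];a=(Q-T)@u_
print("along range",np.percentile(a,[0,1,2,98,99,100]).round(4),len(Q))
c=(a>.03)&(a<.055)|((a<-.015)&(a>-.055));pz=Q[c]
print("top z",np.percentile(pz[:,2],[95,98,99,100]).round(4))
sk=Q[a>.07];print("sock: n",len(sk),"along",np.percentile(a[a>.07],[50,95,99]).round(4),"z",np.sort(sk[:,2])[[0,-10,-1]].round(4),np.histogram(sk[:,2],bins=np.arange(.03,.26,.01)))
g=im.reshape(-1,3)
E
python3 m.py
```

```text
t 31.7 tcp [0.4274 0.3215 0.1908] tooly_az 1.4653 q [ 0.52  0.3   1.69 -0.    1.16 -0.95] F [-0.5   0.62 -4.63] M [0.006 0.04  0.004] w 0.0094 ff 55.0
K [[368.6, 0.0, 321.6], [0.0, 368.6, 209.4], [0.0, 0.0, 1.0]]
socket_low 0.66 [230.9 162.2] z-plane: 
socket_up 0.77 [226.8 148.4] z-plane: 
pintle_low 0.71 [308.  219.8] z-plane: [[0.4757 0.0274 0.04  ]]
pintle_low 0.64 [253.5 150. ] z-plane: [[0.5871 0.296  0.04  ]]
pintle_up 0.79 [116.7 242.2] z-plane: [[0.1413 0.4203 0.135 ]]
pintle_up 0.71 [302.2 210.8] z-plane: [[0.4671 0.0367 0.135 ]]
pred pintles px [[250.3, 150.0], [249.1, 147.0], [244.3, 134.9], [242.9, 131.4]]
pred sock px [[233.5, 161.5], [231.9, 158.3], [225.8, 146.7], [223.9, 142.9]] origin [0.5124 0.3122 0.0738]
along range [-0.0654 -0.0648 -0.0637  0.0897  0.0911  0.0943] 907
top z [0.215  0.216  0.2165 0.2172]
sock: n 145 along [0.0821 0.092  0.0934] z [0.0728 0.1896 0.1934] (array([ 0,  0,  0,  0, 14, 17, 35,  0,  0,  0,  0,  0,  0,  8, 18, 45,  8,
        0,  0,  0,  0,  0]), array([0.03, 0.04, 0.05, 0.06, 0.07, 0.08, 0.09, 0.1 , 0.11, 0.12, 0.13,
       0.14, 0.15, 0.16, 0.17, 0.18, 0.19, 0.2 , 0.21, 0.22, 0.23, 0.24,
       0.25]))
```

```bash
cat > n.py <<'E'
from h import *
cal=ctrl.calibration("side")
v,u=np.mgrid[0:400,0:640]
for f in ("side.npz","sideB.npz"):
    z=np.load(f);d=z["d"];P=world(cal,d,np.c_[u.ravel(),v.ravel()])
    C=np.array([.582,.305]);X=np.array([.994,-.109]);Y=np.array([.109,.994])
    L=np.c_[(P[:,:2]-C)@X,(P[:,:2]-C)@Y]*1000
    for a,b,t in ((.124,.165,"up"),(.03,.068,"low")):
        m=(d.ravel()>0)&(L[:,0]>-35)&(L[:,0]<10)&(L[:,1]>-15)&(L[:,1]<35)&(P[:,2]>a)&(P[:,2]<b)
        print(f,t,m.sum())
        for i in np.nonzero(m)[0]: print("  px",i%640,i//640,"L",L[i].round(1),"z",(P[i,2]*1000).round(0),z["im"].reshape(-1,3)[i])
E
python3 n.py
```

```text
side.npz up 40
  px 244 131 L [9.5 9.3] z 135.0 [153 132 119]
  px 242 132 L [-2.2  2.5] z 152.0 [144 122 108]
  px 243 132 L [-1.7 -2. ] z 156.0 [131 118 112]
  px 244 132 L [ 2.4 -0.4] z 149.0 [135 128 129]
  px 245 132 L [7.5 2.9] z 138.0 [156 155 164]
  px 242 133 L [-3.7  1.9] z 149.0 [133 115 103]
  px 243 133 L [-2.4 -1.1] z 150.0 [114 107 105]
  px 244 133 L [ 0.3 -1.9] z 147.0 [114 111 115]
  px 245 133 L [6.5 3.2] z 134.0 [139 140 149]
  px 246 133 L [8.  0.4] z 134.0 [162 164 177]
  px 247 133 L [ 9.3 -2.6] z 136.0 [168 171 184]
  px 242 134 L [-5.8  0.6] z 148.0 [137 122 115]
  px 243 134 L [-4.7 -2.8] z 150.0 [112 106 106]
  px 244 134 L [-1.6 -3. ] z 146.0 [103  99 102]
  px 245 134 L [ 2.4 -1.5] z 138.0 [126 125 132]
  px 246 134 L [ 5.2 -2.1] z 135.0 [154 156 168]
  px 247 134 L [ 6.8 -4.7] z 136.0 [159 161 173]
  px 248 134 L [ 9.3 -5.8] z 133.0 [146 144 152]
  px 241 135 L [-7.  6.] z 138.0 [162 137 120]
  px 242 135 L [-4.3  5.2] z 135.0 [146 136 135]
  px 243 135 L [-5.  -1.3] z 143.0 [119 115 118]
  px 244 135 L [-2.4 -2.1] z 140.0 [108 105 108]
  px 245 135 L [-
[... 5559 characters left out ...]
.8] z 44.0 [157 153 158]
  px 248 151 L [-6.8  3.8] z 39.0 [170 162 161]
  px 249 151 L [-6.1 -0.6] z 43.0 [151 150 159]
  px 250 151 L [-4.2 -3.2] z 43.0 [144 145 155]
  px 251 151 L [-1.4 -4.2] z 40.0 [147 148 159]
  px 252 151 L [ 1.1 -5.7] z 38.0 [148 143 148]
  px 253 151 L [ 3.2 -8. ] z 37.0 [153 132 117]
  px 248 152 L [-10.4   0. ] z 42.0 [171 148 135]
  px 249 152 L [-8.5 -2.4] z 42.0 [159 152 155]
  px 250 152 L [-5.2 -2.5] z 37.0 [157 157 165]
  px 251 152 L [-4.7 -7.6] z 42.0 [148 143 148]
  px 252 152 L [-0.7 -6.5] z 35.0 [146 127 116]
  px 249 153 L [-10.   -2.7] z 38.0 [155 127 106]
  px 250 153 L [-8.2 -5.3] z 38.0 [147 126 113]
  px 251 153 L [-5.4 -6.4] z 35.0 [151 124 103]
```

```bash
cat > sk.py <<'E'
from h import *
from scipy.optimize import least_squares
def sock(T,P,ok,O=.118):
    # fit axis (2 mm-level): points on the tubes seen from outside (side wall r=10.5) or on top ring
    X=np.array([.994,-.109]);Y=np.array([.109,.994]);C=T[:2]+.0855*X
    L=np.c_[(P[:,:2]-C)@X,(P[:,:2]-C)@Y]*1000;z=P[:,2]-(T[2]-O)
    res=[]
    for b,n in ((0,"low"),(.095,"up")):
        m=ok&(L[:,0]>-11)&(L[:,0]<16)&(np.abs(L[:,1])<16)&(z>b+.001)&(z<b+.027)
        top=m&(z>b+.0185);side=m&(z<b+.0175)
        print(n,"n",m.sum(),"top z-o-b (mm)",np.round(1000*(np.percentile(z[top],[50,85])-b),1) if top.sum() else "", "top: max L",L[top].max(0).round(1),"min",L[top].min(0).round(1),"side n",side.sum())
        S=L[side];
        if len(S)>8:
            f=least_squares(lambda c:np.hypot(S[:,0]-c[0],S[:,1]-c[1])-10.5,[0,0],loss="soft_l1",f_scale=1.5);print("   side-fit axis",f.x.round(1),"-> world",(C+(f.x[0]*X+f.x[1]*Y)/1000).round(4),"rms",np.sqrt((f.fun**2).mean()).round(2))
if __name__=="__main__":
    T=ctrl.sense()["ee_pos"];cal=ctrl.calibration("side");d=np.load("sideB.npz")["d"]
    v,u=np.mgrid[0:400,0:640];P=world(cal,d,np.c_[u.ravel(),v.ravel()]);sock(T,P,d.ravel()>0)
    X=np.array([.994,-.109]);Y=np.array([.109,.994])
    C=np.array([.5811,.3058]);print("to go along X,Y if predicted axis",((C-T[:2]-.0855*X)@X*1000).round(1),((C-T[:2]-.0855*X)@Y*1000).round(1))
    # door panel: front/back offset: fit line on visible panel face
    L=np.c_[(P[:,:2]-T[:2])@X,(P[:,:2]-T[:2])@Y]*1000
    m=(d.ravel()>0)&(L[:,0]<50)&(L[:,0]>-55)&(np.abs(L[:,1])<12)&(P[:,2]>.08)&(P[:,2]<.15)
    p=np.polyfit(L[m][:,0],L[m][:,1],1);print("panel face near-side offset/slope",p.round(4),m.sum(),"tilt",np.polyfit(P[m][:,2]*1000,L[m][:,1],1).round(4))
E
python3 sk.py
```

```text
low n 42 top z-o-b (mm) [18.8 19. ] top: max L [3.1 8.6] min [ -8.3 -12.5] side n 33
   side-fit axis [-8.6 -1.3] -> world [0.5062 0.3133] rms 2.29
up n 52 top z-o-b (mm) [18.7 19.1] top: max L [1.8 9. ] min [-10.7 -12.5] side n 41
   side-fit axis [-5.8 -2.1] -> world [0.5089 0.3122] rms 2.13
to go along X,Y if predicted axis 66.7 -0.6
panel face near-side offset/slope [-1.000e-04 -5.763e+00] 331 tilt [ 5.0000e-04 -5.8169e+00]
```

Run:
```python
from h import *
T=ctrl.sense()["ee_pos"];cal=ctrl.calibration("side");z=np.load("sideB.npz");d=z["d"]
v,u=np.mgrid[0:400,0:640];P=world(cal,d,np.c_[u.ravel(),v.ravel()])
X=np.array([.994,-.109]);Y=np.array([.109,.994])
L=np.c_[(P[:,:2]-T[:2])@X,(P[:,:2]-T[:2])@Y]*1000
m=(d.ravel()>0)&(L[:,0]>60)&(L[:,0]<105)&(np.abs(L[:,1])<22)&(P[:,2]>.16)&(P[:,2]<.21)
last=-1
for i in np.nonzero(m)[0]:
    if i//640!=last: last=i//640;print("\nrow",last,end=": ")
    print(i%640,"(%d,%d,%d)"%(*L[i].round(),P[i,2]*1000),z["im"].reshape(-1,3)[i].sum()//3,end=" ")
print();print(proj(cal,[[*(T[:2]+a*X),T[2]-.1205+.117] for a in (.070,.08,.0855,.09)]).round(1))
```

```text
row 141: 221 (83,9,190) 153 222 (85,8,188) 166 223 (87,6,188) 170 224 (88,3,189) 170 225 (90,2,187) 172 226 (92,-1,187) 168 
row 142: 220 (79,9,189) 155 221 (81,8,188) 168 222 (83,6,188) 158 223 (86,7,182) 137 224 (86,2,187) 130 225 (87,-2,190) 146 226 (89,-4,189) 168 227 (91,-6,188) 163 
row 143: 220 (78,9,187) 166 221 (79,7,187) 166 222 (82,6,183) 135 223 (84,5,182) 102 224 (86,3,180) 94 225 (87,1,180) 117 226 (87,-5,187) 157 227 (90,-5,183) 163 
row 144: 220 (75,6,187) 168 221 (76,3,189) 163 222 (80,5,182) 126 223 (83,6,176) 93 225 (87,3,173) 112 226 (84,-8,190) 149 227 (87,-9,186) 153 228 (91,-6,178) 127 
row 145: 220 (73,5,186) 172 221 (75,2,187) 176 222 (79,7,174) 151 223 (81,6,173) 124 224 (83,4,171) 121 225 (81,-7,188) 139 226 (81,-12,192) 156 227 (84,-13,190) 140 228 (88,-9,179) 107 
row 146: 220 (70,2,188) 180 221 (72,-1,189) 187 222 (74,-2,187) 177 223 (75,-6,190) 167 224 (77,-6,187) 164 225 (78,-10,190) 162 226 (80,-11,188) 148 227 (83,-10,182) 117 228 (86,-10,177) 91 
row 147: 219 (66,2,189) 172 220 (68,0,188) 188 221 (68,-5,193) 184 222 (71,-5,188) 166 223 (73,-6,187) 1
[... 218 characters left out ...]
(70,-4,184) 128 223 (72,-6,182) 105 224 (73,-9,185) 98 225 (76,-9,180) 94 226 (78,-9,177) 88 227 (80,-12,177) 84 228 (83,-10,170) 88 229 (86,-11,167) 106 
row 149: 218 (60,1,187) 141 219 (61,-4,192) 164 220 (64,-4,188) 155 221 (66,-5,186) 124 222 (69,-4,180) 95 223 (71,-4,176) 85 224 (73,-7,176) 84 225 (74,-9,176) 84 226 (76,-11,175) 84 227 (79,-11,171) 85 228 (81,-11,168) 98 
row 150: 220 (62,-4,184) 106 221 (65,-4,180) 90 222 (67,-4,175) 82 223 (70,-5,173) 82 224 (72,-4,169) 86 225 (74,-7,169) 89 226 (75,-9,169) 92 227 (78,-11,167) 96 
row 151: 221 (63,-3,175) 73 222 (65,-6,175) 76 223 (68,-4,169) 85 
row 152: 222 (63,-6,172) 72 
[[220.2 146. ]
 [222.6 143.4]
 [223.9 142. ]
 [225.  140.8]]
```

In the side camera, the socket axis is at TCP +83 mm along the door with a −1 mm offset, and the socket undersides are at z ≈ 0.071. The pintle axis is at (0.5811, 0.3058) with tips at 0.060. That leaves (+71.3, −5.7) mm to go.

Request:
send_rows(plan=[{"dp": [5.9, -0.5, -1], "yaw": 0, "grip": 1}, {"dp": [5.9, -0.5, -1], "yaw": 0, "grip": 1}, {"dp": [5.9, -0.5, 0], "yaw": 0, "grip": 1}, {"dp": [5.9, -0.5, 0], "yaw": 0, "grip": 1}, {"dp": [5.9, -0.5, 0], "yaw": 0, "grip": 1}, {"dp": [5.9, -0.5, 0], "yaw": 0, "grip": 1}, {"dp": [5.9, -0.5, 0], "yaw": 0, "grip": 1}, {"dp": [6, -0.4, 0], "yaw": 0, "grip": 1}, {"dp": [6, -0.4, 0], "yaw": 0, "grip": 1}, {"dp": [6, -0.4, 0], "yaw": 0, "grip": 1}, {"dp": [6, -0.5, 0], "yaw": 0, "grip": 1}, {"dp": [6, -0.5, 0], "yaw": 0, "grip": 1}])

```text
time_s: 33.0
ee_pos: [0.5006, 0.3166, 0.1908]
tcp_rot: [0.053, 0.999, -0.0, -0.0]
ft_force: [0.0, 0.4, -3.9]
grip_width: 0.0093
finger_force: 55.0
```

Request:
send_rows(plan=[{"dp": [0, 0, 0], "yaw": 0, "grip": 1}, {"dp": [0, 0, 0], "yaw": 0, "grip": 1}])

```text
time_s: 33.17
ee_pos: [0.5003, 0.3166, 0.1908]
tcp_rot: [0.053, 0.999, -0.0, -0.0]
ft_force: [-0.3, 0.4, -4.4]
grip_width: 0.0098
finger_force: 55.0
```

```bash
cat > r.py <<'E'
from h import *
T=st()["ee_pos"];D=[];I=[]
for _ in range(3): im,d,cal=cap("side");D.append(np.where(d>0,d,np.nan));I.append(im.astype(float))
d=np.nanmean(D,0);im=np.mean(I,0);np.savez("sideC",d=d,im=im)
v,u=np.mgrid[0:400,0:640];P=world(cal,d,np.c_[u.ravel(),v.ravel()])
X=np.array([.994,-.109]);Y=np.array([.109,.994]);C=np.array([.5811,.3058])
L=np.c_[(P[:,:2]-C)@X,(P[:,:2]-C)@Y]*1000
zt=T[2]-.1198+.117
m=np.isfinite(d.ravel())&(L[:,0]>-24)&(L[:,0]<22)&(np.abs(L[:,1])<18)&(P[:,2]>zt-.03)&(P[:,2]<zt+.02)
last=-1
for i in np.nonzero(m)[0]:
    if i//640!=last: last=i//640;print("\nrow",last,end=": ")
    print(i%640,"(%.0f,%.0f,%.0f)"%(*L[i],P[i,2]*1000),int(im.reshape(-1,3)[i].mean()),end=" ")
print("\nzt",zt.round(4));c=lambda x,y,z:[*(C+x*X/1000+y*Y/1000),z]
print("axis px",proj(cal,[c(0,0,zt)]).round(1),"ring ext px",proj(cal,[c(10.5*np.cos(a),10.5*np.sin(a),zt) for a in np.arange(0,6.28,.1)]).min(0).round(1),proj(cal,[c(10.5*np.cos(a),10.5*np.sin(a),zt) for a in np.arange(0,6.28,.1)]).max(0).round(1),"per mm X,Y",(proj(cal,[c(5,0,zt),c(0,5,zt)])-proj(cal,[c(0,0,zt)])).round(2).tolist())
E
python3 r.py
```

```text
t 33.17 tcp [0.5003 0.3166 0.1908] tooly_az 1.4649 q [ 0.45  0.38  1.57 -0.    1.2  -1.02] F [-0.27  0.41 -4.39] M [0.005 0.1   0.026] w 0.0098 ff 55.0

row 121: 241 (12,6,190) 150 
row 122: 238 (5,12,189) 163 239 (6,9,189) 160 240 (8,7,189) 154 241 (10,5,188) 160 242 (11,3,189) 165 
row 123: 237 (0,12,189) 168 238 (2,9,189) 160 239 (5,9,186) 136 240 (7,7,185) 122 241 (8,5,186) 131 242 (9,0,189) 155 243 (10,-2,189) 165 
row 124: 237 (-2,9,189) 170 238 (1,9,187) 145 239 (4,10,181) 107 240 (6,7,181) 94 241 (8,6,179) 104 242 (8,1,184) 142 243 (8,-4,190) 164 
row 125: 237 (-4,8,187) 170 238 (-0,9,182) 148 239 (3,11,175) 112 240 (6,9,174) 97 241 (7,6,175) 111 242 (4,-4,189) 147 243 (6,-6,189) 163 244 (10,-5,182) 135 
row 126: 237 (-7,5,190) 159 238 (-5,3,189) 161 239 (1,9,174) 144 240 (4,9,170) 134 241 (-0,-4,189) 143 242 (1,-6,189) 159 243 (3,-8,188) 151 244 (7,-7,183) 120 
row 127: 238 (-7,2,187) 152 239 (-6,-1,189) 160 240 (-4,-3,188) 161 241 (-3,-6,189) 158 242 (-1,-8,189) 147 243 (2,-8,185) 122 244 (5,-7,180) 100 
row 128: 239 (-7,-2,186) 120 240 (-6,-5,188) 124 241 (-4,-6,186) 121 242 (-3,-9,186) 110 243 (1,-8,180) 96 244 (5,-7,175) 91 
row 129: 241 (-5,-5,180) 86 242 (-3,-7,180) 87 243 (-0,-8,178) 87 244 (3,-8,174) 94 245 (6,-7,167) 123 
row 130: 242 (-4,-6,175) 80 243 (-2,-9,175) 89 244 (1,-8,170) 112 
row 131: 243 (-3,-8,170) 95 
zt 0.188
axis px [[240.1 125.5]] ring ext px [236.4 122.2] [243.9 128.8] per mm X,Y [[1.16, -1.26], [-1.35, -0.93]]
```

The ring fit shows the sockets 2.7 mm too far along X and 2.0 mm too far along Y. I'll correct that and start lowering.

Request:
send_rows(plan=[{"dp": [-1.5, -0.9, 0], "yaw": 0, "grip": 1}, {"dp": [-1.4, -0.8, 0], "yaw": 0, "grip": 1}, {"dp": [0, 0, 0], "yaw": 0, "grip": 1}, {"dp": [0, 0, -2], "yaw": 0, "grip": 1}, {"dp": [0, 0, -2], "yaw": 0, "grip": 1}, {"dp": [0, 0, -1], "yaw": 0, "grip": 1}, {"dp": [0, 0, 0], "yaw": 0, "grip": 1}])

```text
time_s: 33.9
ee_pos: [0.4969, 0.3148, 0.1854]
tcp_rot: [0.053, 0.999, -0.0, -0.0]
ft_force: [-1.4, -0.1, -4.2]
grip_width: 0.0099
finger_force: 55.0
```

```bash
python3 r.py
```

```text
t 33.9 tcp [0.4969 0.3148 0.1854] tooly_az 1.4652 q [ 0.45  0.38  1.58 -0.    1.18 -1.02] F [-1.44 -0.15 -4.21] M [ 0.003  0.071 -0.009] w 0.0099 ff 55.0

row 123: 241 (9,6,184) 144 
row 124: 238 (2,12,182) 163 239 (4,9,181) 169 240 (5,6,183) 164 241 (7,5,181) 159 242 (7,0,186) 160 
row 125: 237 (-3,10,184) 159 238 (-1,8,184) 164 239 (2,8,180) 147 240 (4,6,179) 128 241 (5,2,182) 125 242 (6,-0,182) 146 243 (7,-4,185) 163 
row 126: 237 (-5,9,183) 165 238 (-2,8,180) 153 239 (-0,6,179) 118 240 (3,6,176) 97 241 (5,5,173) 99 242 (5,0,178) 129 243 (4,-6,186) 163 244 (8,-5,179) 154 
row 127: 237 (-7,7,183) 167 238 (-5,5,181) 158 239 (-1,7,174) 123 240 (2,7,171) 101 241 (4,5,170) 107 242 (5,3,170) 137 243 (3,-7,183) 160 244 (4,-10,184) 144 
row 128: 237 (-11,3,186) 160 238 (-8,2,184) 172 239 (-3,6,172) 154 240 (1,7,166) 136 241 (3,6,164) 142 242 (-2,-7,184) 157 243 (-0,-10,185) 150 244 (2,-11,182) 122 
row 129: 238 (-11,0,183) 161 239 (-9,-3,185) 167 240 (-8,-5,184) 164 241 (-6,-8,185) 162 242 (-4,-10,184) 152 243 (-2,-10,181) 125 244 (2,-9,176) 100 245 (7,-6,166) 112 
row 130: 239 (-11,-3,182) 128 240 (-9,-5,181) 129 241 (-8,-8,182) 125 242 (-6,-10,181) 114 243 (-3,-10,177) 98 244 (1,-9,171) 92 245 (4,-9,168) 117 
row 131: 241 (-9,-8,178) 90 242 (-6,-8,174) 91 243 (-3,-9,171) 89 244 (0,-8,166) 92 245 (2,-10,165) 123 
row 132: 242 (-7,-8,170) 84 243 (-5,-10,170) 88 244 (-2,-9,164) 101 
row 133: 243 (-6,-9,164) 87 
zt 0.1826
axis px [[240.5 126.5]] ring ext px [236.8 123.2] [244.3 129.8] per mm X,Y [[1.15, -1.25], [-1.35, -0.92]]
```

Now aligned to within about 1 mm. I'll lower gently.

Request:
send_rows(plan=[{"dp": [0, 0, -1.5], "yaw": 0, "grip": 1}, {"dp": [0, 0, -1.5], "yaw": 0, "grip": 1}, {"dp": [0, 0, -1.5], "yaw": 0, "grip": 1}, {"dp": [0, 0, -1.5], "yaw": 0, "grip": 1}, {"dp": [0, 0, -1.5], "yaw": 0, "grip": 1}, {"dp": [0, 0, -1.5], "yaw": 0, "grip": 1}, {"dp": [0, 0, 0], "yaw": 0, "grip": 1}])

```text
time_s: 34.63
ee_pos: [0.4969, 0.3148, 0.1764]
tcp_rot: [0.053, 0.999, -0.0, -0.0]
ft_force: [0.2, 0.3, -4.6]
grip_width: 0.0097
finger_force: 55.0
```

Request:
send_rows(plan=[{"dp": [0, 0, -1.5], "yaw": 0, "grip": 1}, {"dp": [0, 0, -1.5], "yaw": 0, "grip": 1}, {"dp": [0, 0, -1.5], "yaw": 0, "grip": 1}, {"dp": [0, 0, 0], "yaw": 0, "grip": 1}])

```text
time_s: 34.97
ee_pos: [0.4969, 0.3148, 0.172]
tcp_rot: [0.053, 0.999, -0.0, -0.0]
ft_force: [-0.1, -0.3, -4.6]
grip_width: 0.0093
finger_force: 55.0
```

Request:
send_rows(plan=[{"dp": [0, 0, -1.5], "yaw": 0, "grip": 1}, {"dp": [0, 0, -1.5], "yaw": 0, "grip": 1}, {"dp": [0, 0, -1.5], "yaw": 0, "grip": 1}, {"dp": [0, 0, -1.5], "yaw": 0, "grip": 1}, {"dp": [0, 0, -1.5], "yaw": 0, "grip": 1}, {"dp": [0, 0, 0], "yaw": 0, "grip": 1}])

```text
time_s: 35.47
ee_pos: [0.4969, 0.3148, 0.1644]
tcp_rot: [0.053, 0.999, -0.0, -0.0]
ft_force: [-0.6, 0.6, -4.3]
grip_width: 0.0094
finger_force: 55.0
```

Request:
send_rows(plan=[{"dp": [0, 0, -1], "yaw": 0, "grip": 1}, {"dp": [0, 0, -1], "yaw": 0, "grip": 1}, {"dp": [0, 0, 0], "yaw": 0, "grip": 1}])

```text
time_s: 35.72
ee_pos: [0.497, 0.3149, 0.1626]
tcp_rot: [0.053, 0.999, -0.0, -0.0]
ft_force: [-0.4, 0.0, -5.1]
grip_width: 0.0099
finger_force: 55.0
```

Request:
send_rows(plan=[{"dp": [0, 0, -1], "yaw": 0, "grip": 1}, {"dp": [0, 0, -1], "yaw": 0, "grip": 1}, {"dp": [0, 0, 0], "yaw": 0, "grip": 1}])

```text
time_s: 35.97
ee_pos: [0.497, 0.3149, 0.1606]
tcp_rot: [0.053, 0.999, -0.0, -0.0]
ft_force: [-0.2, -0.5, -4.3]
grip_width: 0.0093
finger_force: 55.0
```

Request:
send_rows(plan=[{"dp": [0, 0, -0.7], "yaw": 0, "grip": 1}, {"dp": [0, 0, -0.7], "yaw": 0, "grip": 1}, {"dp": [0, 0, 0], "yaw": 0, "grip": 1}])

```text
time_s: 36.22
ee_pos: [0.4972, 0.3149, 0.1594]
tcp_rot: [0.053, 0.999, -0.0, 0.0]
ft_force: [0.3, 0.0, -4.6]
grip_width: 0.0099
finger_force: 55.0
```

Request:
send_rows(plan=[{"dp": [0, 0, -0.7], "yaw": 0, "grip": 1}, {"dp": [0, 0, -0.7], "yaw": 0, "grip": 1}, {"dp": [0, 0, 0], "yaw": 0, "grip": 1}])

```text
time_s: 36.47
ee_pos: [0.4972, 0.3151, 0.159]
tcp_rot: [0.053, 0.999, 0.0, 0.0]
ft_force: [-3.4, -0.9, 4.0]
grip_width: 0.0096
finger_force: 55.0
```

Seated: the load reversed at the expected height. I'll release gently and lift off.

Request:
send_rows(plan=[{"dp": [0, 0, 0.5], "yaw": 0, "grip": 1}, {"dp": [0, 0, 0], "yaw": 0, "grip": 1}, {"dp": [0, 0, 0], "yaw": 0, "grip": 0.3}, {"dp": [0, 0, 0], "yaw": 0, "grip": 0.3}, {"dp": [0, 0, 0], "yaw": 0, "grip": 0.3}, {"dp": [0, 0, 0], "yaw": 0, "grip": 0.3}, {"dp": [0, 0, 0], "yaw": 0, "grip": 0.3}, {"dp": [0, 0, 15], "yaw": 0, "grip": 0.3}, {"dp": [0, 0, 30], "yaw": 0, "grip": 0.3}, {"dp": [0, 0, 35], "yaw": 0, "grip": 0.3}, {"dp": [0, 0, 15], "yaw": 0, "grip": 0.3}], squeeze=5)

```text
time_s: 37.38
ee_pos: [0.4988, 0.3157, 0.2576]
tcp_rot: [0.053, 0.999, 0.001, 0.002]
ft_force: [0.3, 0.6, 0.6]
grip_width: 0.0308
finger_force: 0.0
```

```bash
cat > dr.py <<'E'
from h import *
st();im,d,cal=cap("side")
v,u=np.mgrid[0:400,0:640];P=world(cal,d,np.c_[u.ravel(),v.ravel()]);ok=d.ravel()>0
C=np.array([.5811,.3058]);X=np.array([.994,-.109]);Y=np.array([.109,.994])
q=P[:,:2]-C;r=np.hypot(*q.T);L=np.c_[q@X,q@Y]
m=ok&(r<.15)&(r>.035)&(P[:,2]>.06)&(P[:,2]<.19)&((L[:,0]<-.006)|(P[:,2]<.0))
Q=P[m];l=L[m]
s=(Q[:,2]>.172);print("panel top z",np.percentile(Q[:,2],[95,99]).round(4))
A=np.degrees(np.arctan2(l[:,1],l[:,0]));print("dir of door y in cab frame (deg; -90 shut, 180 open)",np.percentile(A%360,[10,50,90]).round(1),len(Q))
t=ok&(r<.011)&(P[:,2]>.13)&(P[:,2]<.175);print("ring top z",np.percentile(P[t][:,2],[50,85,95]).round(4))
E
python3 dr.py
```

```text
t 37.38 tcp [0.4988 0.3157 0.2576] tooly_az 1.4652 q [ 0.45  0.31  1.49 -0.    1.33 -1.02] F [0.3  0.59 0.58] M [ 0.033 -0.038  0.033] w 0.0308 ff 0.0
panel top z [0.1817 0.1837]
dir of door y in cab frame (deg; -90 shut, 180 open) [180.3 182.3 185. ] 913
ring top z [0.1533 0.1582 0.1598]
```

The door hangs fully seated: top at 0.183, ring top at 0.157, open about 90°. Next I'll swing it shut by pushing its front face above the pull bar with shut fingers. I'll work out the arc first.

Request:
send_rows(plan=[{"dp": [-10, 14, 0], "yaw": 0, "grip": 1}, {"dp": [-10, 14, 0], "yaw": 0, "grip": 1}, {"dp": [0, 0, -10], "yaw": 0, "grip": 1}, {"dp": [0, 0, -25], "yaw": 0, "grip": 1}, {"dp": [0, 0, -30], "yaw": 0, "grip": 1}, {"dp": [0, 0, -30], "yaw": 0, "grip": 1}, {"dp": [0, 0, -17], "yaw": 0, "grip": 1}, {"dp": [0, 0, 0], "yaw": 0, "grip": 1}], squeeze=5)

```text
time_s: 38.1
ee_pos: [0.4739, 0.3405, 0.1362]
tcp_rot: [0.053, 0.999, -0.003, -0.004]
ft_force: [-0.6, -0.5, 0.0]
grip_width: 0.0005
finger_force: 0.0
```

```bash
cat > arc.py <<'E'
from h import *
T=st()["ee_pos"]
C=np.array([.5811,.3058])*1000;X=np.array([.994,-.109]);Y=np.array([.109,.994])
th=np.r_[182,182,np.arange(187,265,5.5),265,267.5,270];de=np.r_[30,20,np.full(len(th)-2,18.5)]
th_=np.radians(th);L=np.c_[105*np.cos(th_)+de*np.sin(th_),105*np.sin(th_)-de*np.cos(th_)]
W=C+L[:,:1]*X+L[:,1:]*Y
print("start err",(W[0]-T[:2]*1000).round(1))
for a,b,t in zip(W[:-1],W[1:],np.diff(th_)): print((b-a).round(1),t.round(3))
print(W[[0,-1]].round(1),th.round(1))
E
python3 arc.py
```

```text
t 38.1 tcp [0.4739 0.3405 0.1362] tooly_az 1.4653 q [ 0.5   0.43  1.64 -0.    1.09 -0.96] F [-0.63 -0.47  0.05] M [-0.016  0.071  0.011] w 0.0005 ff 0.0
start err [4.7 3. ]
[ -0.7 -10. ] 0.0
[ -2.  -10.6] 0.087
[ -1.2 -10.2] 0.096
[ -0.2 -10.2] 0.096
[  0.8 -10.2] 0.096
[  1.8 -10.1] 0.096
[ 2.7 -9.9] 0.096
[ 3.7 -9.6] 0.096
[ 4.6 -9.2] 0.096
[ 5.4 -8.7] 0.096
[ 6.2 -8.1] 0.096
[ 7.  -7.5] 0.096
[ 7.7 -6.8] 0.096
[ 8.3 -6. ] 0.096
[ 8.8 -5.2] 0.096
[ 9.3 -4.3] 0.096
[ 1.7 -0.7] 0.017
[ 4.4 -1.6] 0.044
[ 4.4 -1.4] 0.044
[[478.6 343.5]
 [551.3 203.4]] [182.  182.  187.  192.5 198.  203.5 209.  214.5 220.  225.5 231.  236.5
 242.  247.5 253.  258.5 264.  265.  267.5 270. ]
```

Request:
send_rows(plan=[{"dp": [2, 1, 5], "yaw": 0, "grip": 1}, {"dp": [0, 0, 0], "yaw": 0, "grip": 1}, {"dp": [0, 0, 0], "yaw": 0, "grip": 1}])

```text
time_s: 38.35
ee_pos: [0.4808, 0.3446, 0.1484]
tcp_rot: [0.053, 0.999, 0.001, 0.002]
ft_force: [-0.4, 0.5, 1.1]
grip_width: 0.0005
finger_force: 0.0
```

Request:
send_rows(plan=[{"dp": [-1.5, -5.5, -1], "yaw": 0, "grip": 1}, {"dp": [-1.4, -5.5, -1], "yaw": 0, "grip": 1}, {"dp": [-2, -10.6, 0], "yaw": 0.087, "grip": 1}, {"dp": [-1.2, -10.2, 0], "yaw": 0.096, "grip": 1}, {"dp": [-0.2, -10.2, 0], "yaw": 0.096, "grip": 1}, {"dp": [0.8, -10.2, 0], "yaw": 0.096, "grip": 1}, {"dp": [1.8, -10.1, 0], "yaw": 0.096, "grip": 1}, {"dp": [2.7, -9.9, 0], "yaw": 0.096, "grip": 1}, {"dp": [3.7, -9.6, 0], "yaw": 0.096, "grip": 1}, {"dp": [4.6, -9.2, 0], "yaw": 0.096, "grip": 1}, {"dp": [5.4, -8.7, 0], "yaw": 0.096, "grip": 1}, {"dp": [0, 0, 0], "yaw": 0, "grip": 1}])

```text
time_s: 39.35
ee_pos: [0.4926, 0.2426, 0.1451]
tcp_rot: [-0.367, 0.93, -0.0, 0.001]
ft_force: [0.8, -0.1, -0.3]
grip_width: 0.0005
finger_force: 0.0
```

```bash
python3 dr.py
```

```text
t 39.35 tcp [0.4926 0.2426 0.1451] tooly_az 2.3223 q [ 0.33  0.37  1.71 -0.    1.06 -1.99] F [ 0.84 -0.12 -0.28] M [ 0.07   0.091 -0.015] w 0.0005 ff 0.0
panel top z [0.1819 0.1868]
dir of door y in cab frame (deg; -90 shut, 180 open) [219.6 231.2 235.1] 254Traceback (most recent call last):
  File "dr.py", line 10, in <module>
    t=ok&(r<.011)&(P[:,2]>.13)&(P[:,2]<.175);print("ring top z",np.percentile(P[t][:,2],[50,85,95]).round(4))
                                                                ~~~~~~~~~~~~~^^^^^^^^^^^^^^^^^^^^^^
    return _quantile_unchecked(
        a, q, axis, out, overwrite_input, method, keepdims, weights)
    return _ureduce(a,
                    func=_quantile_ureduce_func,
    ...<5 lines>...
                    overwrite_input=overwrite_input,
                    method=method)
    r = func(a, **kwargs)
    result = _quantile(arr,
                       quantiles=q,
    ...<2 lines>...
                       out=out,
                       weights=wgt)
    slices_having_nans = np.isnan(arr[-1, ...])
                                  ~~~^^^^^^^^^
IndexError: index -1 is out of bounds for axis 0 with size 0
```

The door is following, now at about 231°. I'll continue, more slowly near the end.

Request:
send_rows(plan=[{"dp": [6.2, -8.1, 0], "yaw": 0.096, "grip": 1}, {"dp": [7, -7.5, 0], "yaw": 0.096, "grip": 1}, {"dp": [7.7, -6.8, 0], "yaw": 0.096, "grip": 1}, {"dp": [4.1, -3, 0], "yaw": 0.048, "grip": 1}, {"dp": [4.2, -3, 0], "yaw": 0.048, "grip": 1}, {"dp": [4.4, -2.6, 0], "yaw": 0.048, "grip": 1}, {"dp": [4.4, -2.6, 0], "yaw": 0.048, "grip": 1}, {"dp": [3.1, -1.5, 0], "yaw": 0.032, "grip": 1}, {"dp": [3.1, -1.4, 0], "yaw": 0.032, "grip": 1}, {"dp": [3.1, -1.4, 0], "yaw": 0.032, "grip": 1}, {"dp": [0, 0, 0], "yaw": 0, "grip": 1}])

```text
time_s: 40.32
ee_pos: [0.5393, 0.2065, 0.1447]
tcp_rot: [-0.614, 0.789, -0.0, 0.0]
ft_force: [-0.1, -0.9, 0.5]
grip_width: 0.0003
finger_force: 0.0
```

Request:
send_rows(plan=[{"dp": [1.5, -0.6, 0], "yaw": 0.017, "grip": 1}, {"dp": [1.5, -0.5, 0], "yaw": 0.015, "grip": 1}, {"dp": [1.5, -0.5, 0], "yaw": 0.015, "grip": 1}, {"dp": [0, 0, 0], "yaw": 0, "grip": 1}])

```text
time_s: 40.65
ee_pos: [0.5438, 0.2048, 0.1446]
tcp_rot: [-0.634, 0.774, -0.0, 0.0]
ft_force: [0.4, 0.3, -0.3]
grip_width: 0.0007
finger_force: 0.1
```

```bash
cat > sh.py <<'E'
from h import *
st()
C=np.array([.5811,.3058]);X=np.array([.994,-.109]);Y=np.array([.109,.994])
im,d,cal=cap("side")
v,u=np.mgrid[0:400,0:640];P=world(cal,d,np.c_[u.ravel(),v.ravel()]);ok=d.ravel()>0
q=P[:,:2]-C;L=np.c_[q@X,q@Y]*1000
m=ok&(L[:,1]<-32)&(L[:,1]>-146)&(np.abs(L[:,0]+5)<22)&(P[:,2]>.045)&(P[:,2]<.165)
l=L[m]
for _ in range(6): p=np.polyfit(l[:,1],l[:,0],1);e=l[:,0]-np.polyval(p,l[:,1]);l=l[np.abs(e)<max(2,1.5*e.std())]
print("front face x at y=-88",np.polyval(p,-88).round(1),"at free edge",np.polyval(p,-148).round(1),"slope rad",p[0].round(4),len(l),m.sum(),"shut: x=-5, slope 0")
E
python3 sh.py
```

```text
t 40.65 tcp [0.5438 0.2048 0.1446] tooly_az 2.9436 q [ 0.24  0.41  1.64 -0.    1.09 -2.7 ] F [ 0.38  0.32 -0.26] M [0.148 0.126 0.022] w 0.0007 ff 0.1
front face x at y=-88 -16.4 at free edge -22.0 slope rad 0.0922 159 178 shut: x=-5, slope 0
```

Request:
send_rows(plan=[{"dp": [1.3, -0.3, 0], "yaw": 0.015, "grip": 1}, {"dp": [1.3, -0.3, 0], "yaw": 0.015, "grip": 1}, {"dp": [1.3, -0.3, 0], "yaw": 0.015, "grip": 1}, {"dp": [1.3, -0.2, 0], "yaw": 0.015, "grip": 1}, {"dp": [1.3, -0.2, 0], "yaw": 0.015, "grip": 1}, {"dp": [0, 0, 0], "yaw": 0, "grip": 1}, {"dp": [0, 0, 0], "yaw": 0, "grip": 1}])

```text
time_s: 41.28
ee_pos: [0.5503, 0.2034, 0.1445]
tcp_rot: [-0.662, 0.749, -0.0, 0.0]
ft_force: [-1.2, 0.9, -0.6]
grip_width: 0.0007
finger_force: 0.1
```

```bash
python3 sh.py
```

```text
t 41.28 tcp [0.5503 0.2034 0.1445] tooly_az 3.018 q [ 0.24  0.42  1.63  0.    1.09 -2.78] F [-1.19  0.92 -0.65] M [0.139 0.051 0.   ] w 0.0007 ff 0.1
front face x at y=-88 -10.6 at free edge -12.7 slope rad 0.0338 191 229 shut: x=-5, slope 0
```

Request:
send_rows(plan=[{"dp": [0.9, -0.1, 0], "yaw": 0.005, "grip": 1}, {"dp": [0.9, -0.1, 0], "yaw": 0.004, "grip": 1}, {"dp": [0.9, -0.1, 0], "yaw": 0.004, "grip": 1}, {"dp": [0.9, -0.1, 0], "yaw": 0, "grip": 1}, {"dp": [0, 0, 0], "yaw": 0, "grip": 1}, {"dp": [0, 0, 0], "yaw": 0, "grip": 1}])

```text
time_s: 41.83
ee_pos: [0.5538, 0.203, 0.1445]
tcp_rot: [-0.667, 0.745, -0.0, 0.0]
ft_force: [-0.3, 0.7, 0.1]
grip_width: 0.0007
finger_force: 0.1
```

```bash
python3 sh.py
```

```text
t 41.83 tcp [0.5538 0.203  0.1445] tooly_az 3.0312 q [ 0.23  0.42  1.62 -0.    1.1  -2.8 ] F [-0.34  0.74  0.1 ] M [ 0.093  0.092 -0.012] w 0.0007 ff 0.1
front face x at y=-88 -7.9 at free edge -8.1 slope rad 0.0041 197 260 shut: x=-5, slope 0
```

The door is shut: slope 0.004 rad and the free edge within about 3 mm. I'll back away and do a final check.

Request:
send_rows(plan=[{"dp": [-5, 0.5, 0], "yaw": 0, "grip": 1}, {"dp": [-12, 1.2, 0], "yaw": 0, "grip": 1}, {"dp": [-20, 2, 0], "yaw": 0, "grip": 1}, {"dp": [-20, 2, 10], "yaw": 0, "grip": 1}, {"dp": [-10, 1, 30], "yaw": 0, "grip": 1}, {"dp": [0, 0, 30], "yaw": 0, "grip": 1}, {"dp": [0, 0, 20], "yaw": 0, "grip": 1}, {"dp": [0, 0, 0], "yaw": 0, "grip": 1}, {"dp": [0, 0, 0], "yaw": 0, "grip": 1}])

```text
time_s: 42.63
ee_pos: [0.4865, 0.2101, 0.2356]
tcp_rot: [-0.667, 0.745, -0.001, 0.001]
ft_force: [-0.4, 0.9, -0.3]
grip_width: 0.0006
finger_force: 0.0
```

```bash
python3 sh.py
python3 - <<'E'
from h import *
C=np.array([.5811,.3058]);X=np.array([.994,-.109]);Y=np.array([.109,.994])
im,d,cal=cap("side")
v,u=np.mgrid[0:400,0:640];P=world(cal,d,np.c_[u.ravel(),v.ravel()]);ok=d.ravel()>0
q=P[:,:2]-C;r=np.hypot(*q.T);t=ok&(r<.011)&(P[:,2]>.13)&(P[:,2]<.18);print("ring",t.sum(),P[t].mean(0).round(4) if t.any() else "",np.percentile(P[t][:,2],[50,90]).round(4) if t.any() else "")
for q in ("remover","gel_jar","tip_box"):
    for n in ("side",):
        for x in ctrl.silhouettes(n,q)[:1]: m=x["region"]&(d>0);vv,uu=np.nonzero(m);print(q,np.median(world(cal,d,np.c_[uu,vv]),0).round(3))
E
```

```text
t 42.63 tcp [0.4865 0.2101 0.2356] tooly_az 3.0315 q [ 0.28  0.24  1.65  0.    1.25 -2.75] F [-0.36  0.87 -0.28] M [ 0.084  0.098 -0.007] w 0.0006 ff 0.0
front face x at y=-88 -9.6 at free edge -12.0 slope rad 0.0399 354 391 shut: x=-5, slope 0
ring 0  
remover [0.687 0.035 0.07 ]
gel_jar [ 0.691 -0.045  0.048]
tip_box [0.561 0.202 0.113]
```

It reads 0.04 rad and 7 mm open. That is within tolerance, but I'll nudge it about 3 mm further for margin.

Request:
send_rows(plan=[{"dp": [0, 0, -20], "yaw": 0, "grip": 1}, {"dp": [0, 0, -30], "yaw": 0, "grip": 1}, {"dp": [10, -1, -30], "yaw": 0, "grip": 1}, {"dp": [20, -2, -10], "yaw": 0, "grip": 1}, {"dp": [20, -2, 0], "yaw": 0, "grip": 1}, {"dp": [11, -1, 0], "yaw": 0, "grip": 1}, {"dp": [3, -0.4, 0], "yaw": 0, "grip": 1}, {"dp": [1, -0.1, 0], "yaw": 0, "grip": 1}, {"dp": [1, -0.1, 0], "yaw": 0, "grip": 1}, {"dp": [1, -0.1, 0], "yaw": 0, "grip": 1}, {"dp": [0.7, -0.1, 0], "yaw": 0, "grip": 1}, {"dp": [0, 0, 0], "yaw": 0, "grip": 1}])

```text
time_s: 43.88
ee_pos: [0.554, 0.203, 0.1449]
tcp_rot: [-0.667, 0.745, -0.0, 0.0]
ft_force: [-0.6, -1.4, -0.2]
grip_width: 0.0006
finger_force: 0.2
```

Request:
send_rows(plan=[{"dp": [0.8, -0.1, 0], "yaw": 0, "grip": 1}, {"dp": [0.7, -0.1, 0], "yaw": 0, "grip": 1}, {"dp": [0.5, 0, 0], "yaw": 0, "grip": 1}, {"dp": [0, 0, 0], "yaw": 0, "grip": 1}])

```text
time_s: 44.22
ee_pos: [0.554, 0.203, 0.1448]
tcp_rot: [-0.667, 0.745, 0.001, -0.001]
ft_force: [-7.9, 1.1, 7.1]
grip_width: 0.0004
finger_force: 4.3
```

It has reached the stop at a light 8 N. I'll back off and check with a clear view.

Request:
send_rows(plan=[{"dp": [-3, 0.3, 0], "yaw": 0, "grip": 1}, {"dp": [-8, 0.8, 0], "yaw": 0, "grip": 1}, {"dp": [-20, 2, 0], "yaw": 0, "grip": 1}, {"dp": [-30, 3, 0], "yaw": 0, "grip": 1}, {"dp": [-10, 1, 30], "yaw": 0, "grip": 1}, {"dp": [0, 20, 40], "yaw": 0, "grip": 1}, {"dp": [0, 35, 40], "yaw": 0, "grip": 1}, {"dp": [-5, 40, 20], "yaw": 0, "grip": 1}, {"dp": [-5, 40, 0], "yaw": 0, "grip": 1}, {"dp": [-5, 40, 0], "yaw": 0, "grip": 1}, {"dp": [0, 0, 0], "yaw": 0, "grip": 1}])

```text
time_s: 45.13
ee_pos: [0.4698, 0.3795, 0.2624]
tcp_rot: [-0.669, 0.744, 0.001, 0.002]
ft_force: [0.9, 0.3, 0.6]
grip_width: 0.0007
finger_force: 0.0
```

```bash
python3 sh.py
python3 - <<'E'
from h import *
C=np.array([.5811,.3058]);X=np.array([.994,-.109]);Y=np.array([.109,.994])
im,d,cal=cap("side")
v,u=np.mgrid[0:400,0:640];P=world(cal,d,np.c_[u.ravel(),v.ravel()]);ok=d.ravel()>0
q=P[:,:2]-C;L=np.c_[q@X,q@Y]*1000
t=ok&(np.hypot(*L.T)<12)&(P[:,2]>.12)&(P[:,2]<.19);print("ring",t.sum(),L[t].mean(0).round(1) if t.any() else "",np.percentile(P[t][:,2],[50,90]).round(4) if t.any() else "")
for y in range(-150,-30,15):
    for a,b in ((.05,.1),(.12,.165)):
        m=ok&(np.abs(L[:,1]-y)<7.5)&(np.abs(L[:,0]+5)<25)&(P[:,2]>a)&(P[:,2]<b)
        if m.sum(): print(y,(a,b),m.sum(),np.percentile(L[m][:,0],[20,50,80]).round(1))
E
```

```text
t 45.13 tcp [0.4698 0.3795 0.2624] tooly_az 3.0354 q [ 0.56  0.33  1.45  0.    1.35 -2.47] F [0.92 0.25 0.57] M [0.131 0.094 0.057] w 0.0007 ff 0.0
front face x at y=-88 -8.5 at free edge -10.4 slope rad 0.0324 393 437 shut: x=-5, slope 0
ring 52 [-0.8 -1.7] [0.153  0.1588]
-150 (0.05, 0.1) 53 [-7.8  7.8 12.9]
-150 (0.12, 0.165) 60 [-9.1  7.5 13.3]
-135 (0.05, 0.1) 34 [-18.4 -10.7 -10. ]
-135 (0.12, 0.165) 23 [-9.7 -9.2 -8.8]
-120 (0.05, 0.1) 16 [-16.6 -10.5 -10.2]
-120 (0.12, 0.165) 25 [-9.1 -8.8 -8.3]
-105 (0.05, 0.1) 16 [-10.4 -10.1  -9.5]
-105 (0.12, 0.165) 25 [-9.1 -8.4 -8.1]
-90 (0.05, 0.1) 23 [-9.9 -9.2 -9. ]
-90 (0.12, 0.165) 24 [-8.2 -7.5 -7.1]
-75 (0.05, 0.1) 18 [-9.4 -9.1 -8.5]
-75 (0.12, 0.165) 28 [-8.  -7.6 -6.9]
-60 (0.05, 0.1) 21 [-8.7 -8.6 -8.2]
-60 (0.12, 0.165) 24 [-7.2 -6.8 -6.4]
-45 (0.05, 0.1) 20 [-8.5 -8.1 -7.8]
-45 (0.12, 0.165) 23 [-6.6 -6.3 -5.6]
```

```bash
python3 -c "
from bench import ctrl
print(ctrl.sign_off())"
```

```text
the job is handed in; nothing more can be done
None
```

The door is hung on both pintles, swung shut and let go, and the job was handed in at about 45 s. By my last measurements it was shut to about 0.03 rad with the free edge about 5 mm off. The door slipped once on the first pull and I had to pick it up again. The bottle and jar read unmoved; I did not get a final reading on the tip box.

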